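# Press the mounted prints and lay them out for sale

### The job

First clear the marker off the press and lay it on the sketch pad; then lay every print panel on the table (there are two or three) flat, print up, side by side on the press bed and press the pedal right down to its stop, keeping it down for three seconds, then let it come up. Then set the panels out flat on the table, print up: the rectangular one straight in front of the mug (on the robot's side) with a gap of about 4 cm, the square one straight in front of the ink jar with the same gap, and the round one in line with mug and jar, midway between them. Leave the marker on the pad and do not disturb the tape roll and the flat card box.

Things in the scene. Friction and masses are not known exactly. Their poses are not given: they have to be found in the camera images.
- rect_center (a point): Rectangular plywood panel, 60 x 100 mm and 18 mm thick, a paper print on its top face; this point is its centre, 9 mm above its underside; x across the 60 mm, y along the 100 mm, z up out of the print. May be absent.
- round_center (a point): Round plywood panel, 66 mm diameter, 18 mm thick, a print on its top face; centre, 9 mm above its underside; z up out of the print. May be absent.
- square_center (a point): Square plywood panel, 64 x 64 mm, 18 mm thick, a print on its top face; centre, 9 mm above its underside; x and y along its sides, z up out of the print. May be absent.
- rect_panel: the rectangular panel's body, origin at the centre of its underside
- round_panel: the round panel's body, origin at the centre of its underside
- square_panel: the square panel's body, origin at the centre of its underside
- marker_center (a point): Fat square-barrelled marker pen, grey with a black cap, 140 x 18 x 18 mm, at first lying on the press bed; centre, x along its length, z up.
- bed (a point): Centre of the top of the press's flat cork bed, 150 mm (x) by 290 mm (y), no rim, its top 10 mm above the table; x points from the pedal (front) to the platen's hinge (back), y along the bed, z up. It takes all three panels in a row along y.
- platen_hinge (a point): Middle of the platen's hinge line (along y), 98 mm behind the bed's centre. The platen, a plate 165 x 285 mm, stands open, leaning back 10 degrees past upright; the pedal swings it down over the bed to 20 mm above it (soft foam takes up the rest); stacked panels jam it. Hinge posts 157 mm to each side are 50 mm tall.
- pedal_pad (a point): Centre of the top of the pedal plate (55 x 85 mm) in front of the bed, nearest the robot; moves with the pedal. At rest about 74 mm above the table, sloping up towards the robot by 0.5 rad; fully down about 38 mm above it, almost level. Its hinge is 85 mm behind it (towards the bed), 24 mm above the table.
- pedal (a joint): Pedal angle, rad: 0 at rest (up, platen open), 0.45 at its stop (fully down, platen shut). A spring returns it; about 9 N on the plate starts it and about 10 N holds it at the stop.
- pad_top (a point): Centre of the top of a thin brown sketch pad, 150 mm (x) by 105 mm (y), lying on the table, its top 6 mm above it.
- mug: Low white ceramic mug, 76 mm diameter, 52 mm tall, its handle to +y, fixed to the table; origin at the centre of its underside, axes along the table's: x away from the robot, y to the robot's left. In front of a thing means on the robot's side of it, straight towards -x.
- jar: Squat glass ink jar with a black lid, 66 mm diameter, 50 mm tall, fixed to the table; origin at the centre of its underside, axes as the mug's.
- tape_roll: bystander: roll of clear tape, 72 mm diameter, 20 mm high; origin at its underside
- card_box: bystander: small flat cardboard box 65 x 95 x 22 mm; origin at its underside

How it is judged:
By the outcome, as a careful person would: the job done as asked, in the order asked, and still so for the second after the job is handed in, with the robot touching nothing.
Of rect_panel, round_panel, square_panel only 2 to 3 are there at a start; the rules pass over those that are not, and their reading is None.
At some moment in a run one of rect_panel, round_panel, square_panel, marker may be knocked a few centimetres aside while the robot is not near it.
Once in a run the grip may slacken for a moment while it holds something.
It also fails if it takes over 210 s, if anything falls off the work surface, if the arm or the gripper's body presses on something with over 40 N, if the wrist force passes 120 N, or if a joint passes its speed limit or range.

### The arm

A 7-joint arm with a two-finger parallel gripper is mounted at the origin on the work surface. World frame = base frame: x ahead of the robot, y to its left, z up, the work surface at z = 0. Lengths are in m, angles in rad, forces in N, time in s.
With the tool pointing down it reaches from about 0.425 to 0.875 m from the base axis. Payload 8.4 kg.
Tool frame: the origin (TCP) lies midway between the tips of the shut fingers; the grasp point (between the pads) lies 19 mm behind it; z points along the fingers, x is the direction in which the jaws open and shut, and the axes are right-handed (so a half turn about z gives the same grasp; the last joint's range is limited). The gripper opens to 87 mm and grips with 3 to 60 N. Pads are 19 mm wide; open, the fingers measure 117 mm over their backs; the gripper's body (75 mm by 190 mm) begins 51 mm behind the grasp point.
Start: joints at [1.037, 0.333, 0.04, 1.465, -0.013, 1.343, -0.059], TCP at [0.274, -0.59, 0.223] pointing down, gripper open.
Joint ranges: [-2.58, 2.58], [-0.38, 2.09], [-1.3, 1.39], [0.25, 2.4], [-1.5, 4.64], [0.08, 2.09], [-2.65, 2.65]. Speed limits (rad/s): [2.22, 2.22, 2.79, 2.79, 3.14, 3.14, 3.14].

### API

Orientations are given as a unit quaternion [w, x, y, z].
In Python, from workcell import ctrl gives the robot as it stands.
- The arm moves only by the tool step_arm, never from a script. Its argument "deltas" is one flat list of numbers, 6 for each row, row after row: the shift along the tool's x, y, z in m, then the turn, a rotation vector about the tool's x, y, z in degrees. In form: [tx, ty, tz, wx, wy, wz, tx, ty, tz, wx, wy, wz, ...]. A call has exactly 5 rows; each row is the pose to reach, as a shift and turn from the pose measured when the call began, along the tool's axes at that moment; what a row does not reach only later rows make up. A row lasts 1/8 s, in which the tool goes at most 62.5 mm and 10.7 degrees, less where a joint would pass 70% of its speed; a pose out of reach is approached as far as the arm can. A call with a gripper value outside its range is refused whole. "grip" is the opening, from 0 (shut) to 1 (fully open), set as the call begins (left out, the last holds). The fingers move at their own pace and stop on an object; "squeeze" is the grip in N (left out, the last holds). Time passes only in rows, so rows that repeat a pose let the fingers close, or fill a call up. It gives the time, the measured TCP pose, the force and the opening at its end, in the units of the state.
- ctrl.read_state(): the state, without advancing time (a new reading comes with each control period).
- ctrl.snapshot(name): name is "side" or "top"; returns a dict with "img" (480x640x3 uint8, red, green, blue), "intrinsics" (3x3 intrinsics, pixels), "R" (3x3) and "t" (3): a world point X has camera coordinates R X + t. Camera axes: x right, y down, z forward; pixel columns grow to the right and rows downward; lengths in m; the calibration is good to about 2 mm. A picture is of the moment at which its call begins. There is no depth.
- ctrl.sign_off(): hands the job in, once; it reports no verdict.
The state is a dict: "time": time; "qpos": joint angles; "joint_velocities": joint speeds; "joint_torque": joint torques, N m; "tool_pos": TCP position; "tool_rot": TCP orientation; "force": force on the tool from outside, world axes, zero at the start; "wrist_torque": the same for the moment, N m; "grip_width": finger opening in m.
Only numpy, scipy, OpenCV 4.12 (cv2) and the standard library are available. Lean on these libraries where they do the work, as an engineer would, in place of code of your own. Each camera call takes 0.05 s, during which the arm holds its last target.

## Working session

There is one attempt and no reset: what is moved stays moved. The work goes in short steps, Python scripts to look and compute and a tool call to move; the robot and the scene stay as the last step left them, time stands still between calls to the robot, and variables do not carry over. Pictures are saved under pics/ and viewed, and the job is handed in when it is done.

Besides the shell and the picture viewer there is one more tool, called after "Request:" as name(argument=value, ...) on one line, values as JSON. step_arm: Moves the arm, as the interface text tells. Its arguments: {"type":"object","properties":{"deltas":{"type":"array"},"grip":{"type":"number"},"squeeze":{"type":"number"}},"required":["deltas"]}

```bash
ls -la; mkdir -p pics
python3 - <<'E'
from workcell import ctrl
import cv2
s=ctrl.read_state(); print(s)
for n in("side","top"):
    d=ctrl.snapshot(n); cv2.imwrite(f"pics/{n}0.png",d["img"][:,:,::-1]); print(n,d["intrinsics"],d["R"],d["t"])
E
```

```text
total 12
drwxr-xr-x  3 agent agent 4096 Dec  6 00:42 .
drwxr-xr-x 23 root  root  4096 Dec  6 00:42 ..
drwxr-xr-x  2 agent agent 4096 Dec  6 00:42 pics
{'time': 0.0, 'qpos': array([ 1.0368077 ,  0.33392707,  0.03987063,  1.46630128, -0.01341615,
        1.34327695, -0.05850701]), 'joint_velocities': array([-1.85407218e-03, -4.70182318e-04, -5.76906644e-04,  2.84698518e-04,
       -7.50553615e-04,  2.05598202e-03,  9.86714611e-07]), 'joint_torque': array([ 1.37647644e-04, -6.56363940e+01,  1.33503757e+00, -4.03818190e+01,
       -5.98838576e-02,  4.43118357e-02,  2.05631659e-04]), 'tool_pos': array([ 0.27357056, -0.58909983,  0.22163408]), 'tool_rot': array([-4.01848476e-04,  8.42969396e-01, -5.37960891e-01, -7.18581277e-04]), 'force': array([ 0.19224526,  0.07557227, -0.98552984]), 'wrist_torque': array([-0.00464498, -0.01391199, -0.02001376]), 'grip_width': 0.08673008569813956}
side [[468.21707055   0.         314.94768884]
 [  0.         468.21707055 237.40428171]
 [  0.           0.           1.        ]] [[-0.94672524 -0.32191738  0.00897352]
 [-0.23346428  0.6668678  -0.70765936]
 [ 0.2218237  -0.67205397 -0.70649679]] [0.57602814 0.17199477 1.10696224]
top [[619.40244353   0.         317.5812161 ]
 [  0.         619.40244353 238.51645959]
 [  0.           0.           1.        ]] [[ 0.07633733 -0.99708073 -0.00162192]
 [-0.9758011  -0.07437367 -0.20562287]
 [ 0.20490197  0.01727937 -0.97862996]] [-0.00461043  0.60273883  1.11942389]
```

View pics/top0.png

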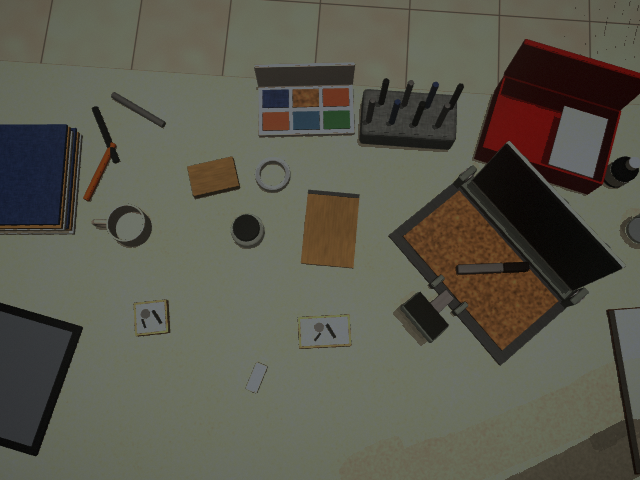

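View pics/side0.png

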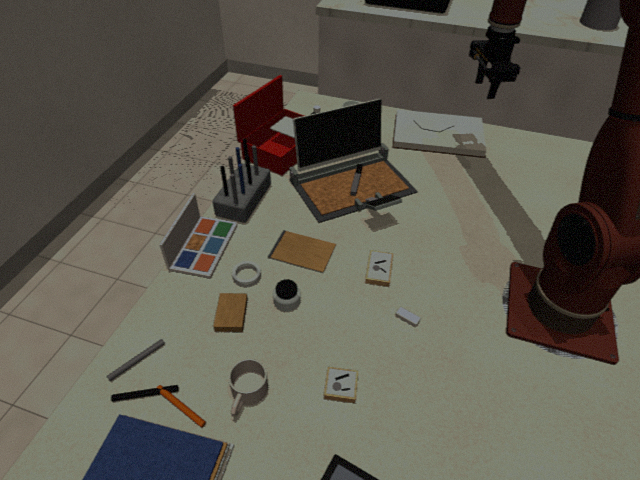

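```bash
cat > h.py <<'E'
import numpy as np, cv2
from workcell import ctrl
def p2w(d,uv,z):
    K,R,t=map(np.array,(d["intrinsics"],d["R"],d["t"]))
    out=[]
    for u,v in np.atleast_2d(uv):
        r=R.T@np.linalg.solve(K,[u,v,1]); c=-R.T@t
        out.append(c+r*(z-c[2])/r[2])
    return np.array(out)
def w2p(d,X):
    K,R,t=map(np.array,(d["intrinsics"],d["R"],d["t"]))
    c=np.atleast_2d(X)@R.T+t; c=c@K.T
    return c[:,:2]/c[:,2:]
def crop(d,u0,v0,w,h,s,name):
    im=d["img"][v0:v0+h,u0:u0+w,::-1]
    im=np.clip(im.astype(float)*1.6,0,255).astype(np.uint8)
    cv2.imwrite(name,cv2.resize(im,None,fx=s,fy=s,interpolation=cv2.INTER_CUBIC))
E
python3 - <<'E'
from h import *
d=ctrl.snapshot("top")
crop(d,380,130,250,240,3.2,"pics/a.png".replace("a","a1")) if 0 else crop(d,385,135,250,235,2.5,"pics/a1.png")
crop(d,90,190,275,200,2.9,"pics/a2.png")
import pickle; pickle.dump(d,open("top0.pkl","wb"))
for n,uv,z in [("rect",(325,331),.018),("sq",(152,318),.018),("jar",(247,229),.05),("mug",(127,224),.052),("pad",(330,229),.006),("marker",(492,268),.028)]: print(n,p2w(d,uv,z).round(3))
E
```

```text
rect [[0.431 0.014 0.018]]
sq [[0.43  0.349 0.018]]
jar [[0.612 0.179 0.05 ]]
mug [[0.604 0.412 0.052]]
pad [[0.635 0.019 0.006]]
marker [[ 0.576 -0.301  0.028]]
```

View pics/a1.png

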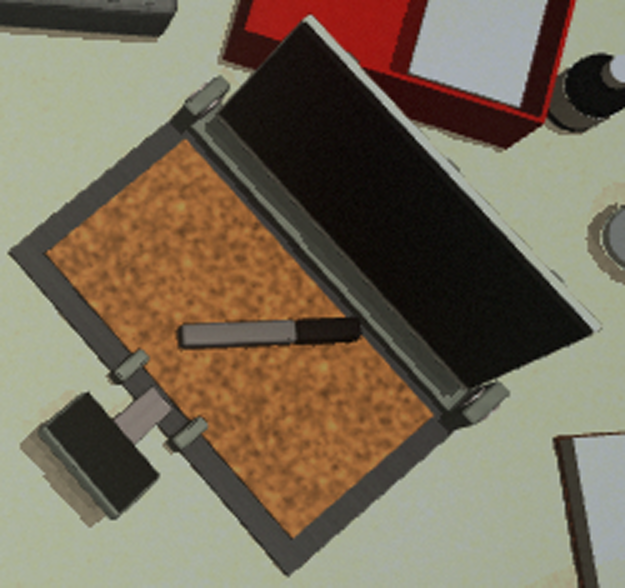

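View pics/a2.png

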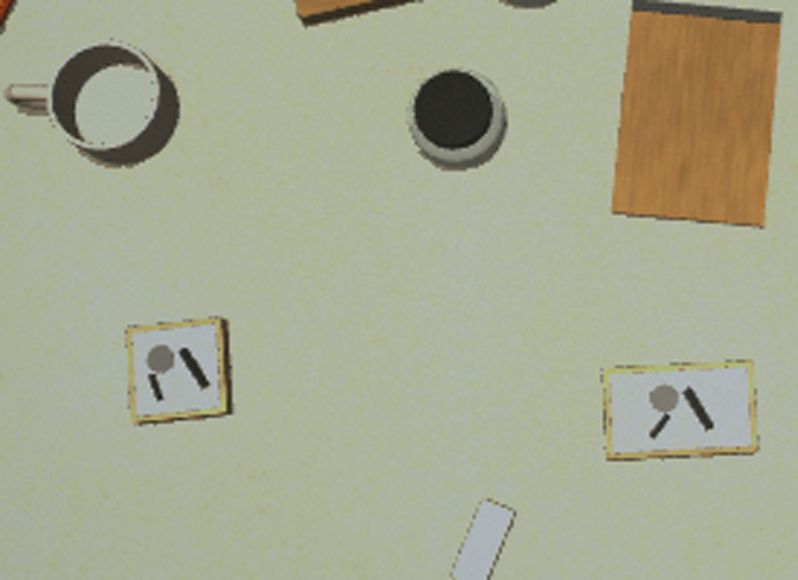

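Run:
```python
from h import *
import pickle
d=pickle.load(open("top0.pkl","rb"))
c1=lambda L:np.array(L)/2.5+[385,135]-0.3
c2=lambda L:np.array(L)/2.9+[90,190]-0.3
cork=p2w(d,c1([(187,140),(47,252),(292,538),(433,413)]),.01); print(cork.round(4),cork.mean(0))
print("sides",[np.linalg.norm(cork[i]-cork[(i+1)%4]).round(4) for i in range(4)])
ex=(cork[0]-cork[1])+(cork[3]-cork[2]); print("bed yaw",np.degrees(np.arctan2(ex[1],ex[0])))
ey=(cork[0]-cork[3])+(cork[1]-cork[2]); print("bed yaw2",np.degrees(np.arctan2(-ey[0],ey[1])))
m=p2w(d,c1([(180,326),(358,319),(358,337),(182,346)]),.028);print("marker",m.round(4),m.mean(0)); a=m[1]-m[0];print(np.degrees(np.arctan2(a[1],a[0])),np.linalg.norm(a))
print("pedal",p2w(d,c1([(100,456),(85,393),(158,478),(115,518),(42,430)]),.074))
for n,L in [("sq",[(127,327),(221,318),(228,413),(134,423)]),("rect",[(604,370),(752,361),(757,452),(607,459)]),]:
    q=p2w(d,c2(L),.018);print(n,q.round(4),q.mean(0).round(4)); a=q[1]-q[0];print(np.degrees(np.arctan2(a[1],a[0])),[np.linalg.norm(q[i]-q[(i+1)%4]).round(4) for i in range(4)])
q=p2w(d,c2([(634,10),(781,22),(764,227),(613,213)]),.006);print("pad",q.round(4),q.mean(0).round(4)); a=q[1]-q[0];print(np.degrees(np.arctan2(a[1],a[0])),[np.linalg.norm(q[i]-q[(i+1)%4]).round(4) for i in range(4)])
print("jar lid",p2w(d,c2([(414,110),(492,110),(453,70),(453,150),(453,110)]),.05))
print("mug rim",p2w(d,c2([(50,96),(159,96),(104,41),(104,151)]),.052))
s=ctrl.snapshot("side"); pickle.dump(s,open("side0.pkl","wb"))
crop(s,200,340,180,110,4,"pics/s1.png")
crop(s,240,220,180,110,4,"pics/s2.png")
```

```text
[[ 0.733  -0.2371  0.01  ]
 [ 0.6315 -0.1284  0.01  ]
 [ 0.4211 -0.3269  0.01  ]
 [ 0.5259 -0.4352  0.01  ]] [ 0.57788557 -0.28186525  0.01      ]
sides [np.float64(0.1487), np.float64(0.2893), np.float64(0.1507), np.float64(0.2866)]
bed yaw -46.46717434085266
bed yaw2 -46.47195521815882
marker [[ 0.5764 -0.2322  0.028 ]
 [ 0.5925 -0.3704  0.028 ]
 [ 0.5783 -0.3705  0.028 ]
 [ 0.5608 -0.2343  0.028 ]] [ 0.57701585 -0.30182111  0.028     ]
-83.36002657118311 0.1390600370385017
pedal [[ 0.4666144  -0.16670153  0.074     ]
 [ 0.51229626 -0.15370077  0.074     ]
 [ 0.45379166 -0.20978602  0.074     ]
 [ 0.42240875 -0.1794592   0.074     ]
 [ 0.48246023 -0.12321736  0.074     ]]
sq [[0.4571 0.3887 0.018 ]
 [0.4679 0.3267 0.018 ]
 [0.4056 0.3141 0.018 ]
 [0.3944 0.3753 0.018 ]] [0.4312 0.3512 0.018 ]
-80.1323367856712 [np.float64(0.0629), np.float64(0.0635), np.float64(0.0623), np.float64(0.0641)]
rect [[ 0.4529  0.068   0.018 ]
 [ 0.4663 -0.0299  0.018 ]
 [ 0.4069 -0.0371  0.018 ]
 [ 0.3948  0.0612  0.018 ]] [0.4302 0.0156 0.018 ]
-82.1648261384134 [np.float64(0.0988), np.float64(0.0598), np.float64(0.099), np.float64(0.0584)]
pad [[ 0.7057  0.0683  0.006 ]
 [ 0.7049 -0.035   0.006 ]
 [ 0.5591 -0.0325  0.006 ]
 [ 0.5609  0.0712  0.006 ]] [0.6326 0.018  0.006 ]
-90.48957193303343 [np.float64(0.1033), np.float64(0.1458), np.float64(0.1037), np.float64(0.1449)]
jar lid [[0.6129353  0.20757138 0.05      ]
 [0.61689338 0.15561995 0.05      ]
 [0.64231188 0.18434933 0.05      ]
 [0.58777312 0.17886588 0.05      ]
 [0.61491441 0.18159473 0.05      ]]
mug rim [[0.60356762 0.45077804 0.052     ]
 [0.60910103 0.378137   0.052     ]
 [0.64400439 0.4201049  0.052     ]
 [0.56909851 0.40954126 0.052     ]]
```

View pics/s1.png

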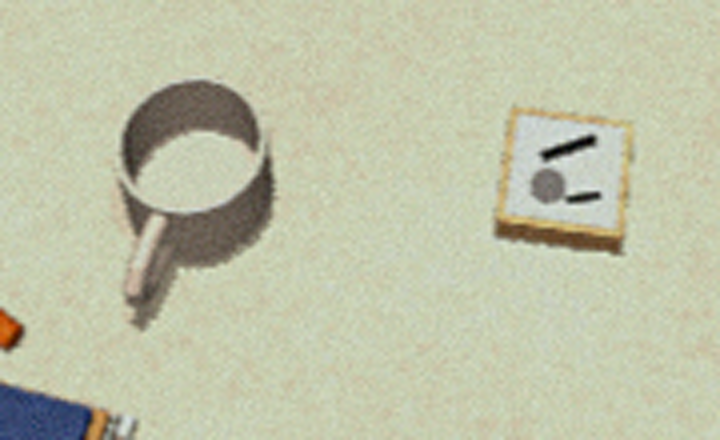

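View pics/s2.png

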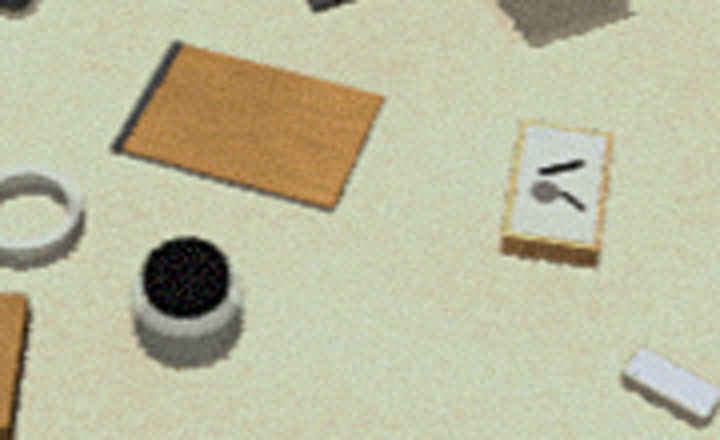

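```bash
cat >> h.py <<'E'
from scipy.spatial.transform import Rotation as Ro, Slerp
def down(yaw):
    y=np.radians(yaw); c,s=np.cos(y),np.sin(y)
    return Ro.from_matrix(np.array([[c,s,0],[s,-c,0],[0,0,-1]]))
def cur():
    s=ctrl.read_state(); q=s["tool_rot"]; R=Ro.from_quat([q[1],q[2],q[3],q[0]])
    return np.array(s["tool_pos"]),R,s
def yawof(R): x=R.as_matrix()[:,0]; return np.degrees(np.arctan2(x[1],x[0]))
def plan(wps,start=None):
    """wps: list of (x,y,z,yaw,ncalls,[settle rows]) prints calls"""
    p,R,s=cur()
    print("at",s["time"],p.round(4),"yaw",yawof(R).round(1))
    if start is not None: p,R=np.array(start[:3],float),down(start[3])
    for w in wps:
        x,y,z,yaw=w[:4]; n=w[4]; settle=w[5] if len(w)>5 else 1
        tp=np.array([x,y,z]); tR=down(yaw)
        rv=(R.inv()*tR).as_rotvec(); N=5*n-settle; p0,R0=p,R
        print("->",tp.round(4),yaw,"step mm",(np.linalg.norm(tp-p0)/N*1000*1.3).round(1),"deg",(np.degrees(np.linalg.norm(rv))/N*1.3).round(1))
        for c in range(n):
            rows=[];
            for i in range(5):
                f=min(1,(c*5+i+1)/N); f=0.6*f+0.4*(3*f*f-2*f**3)
                q=p0+f*(tp-p0); Q=R0*Ro.from_rotvec(f*rv)
                dt=R.inv().apply(q-p); dr=np.degrees((R.inv()*Q).as_rotvec())
                rows+= [float(round(v,4)) for v in np.r_[dt]]+[float(round(v,1)) for v in dr]
            print(str(rows).replace("0.0,","0,").replace(" ",""))
            p,R=q,Q
E
python3 - <<'E'
from h import *
mc=np.array([.577,-.302])+.025*np.array([-.115,.993]); print(mc)
plan([(mc[0],mc[1],.15,6.6,3),(mc[0],mc[1],.035,6.6,1)])
E
```

```text
[ 0.574125 -0.277175]
at 0.2 [ 0.2737 -0.5893  0.222 ] yaw -65.1
-> [ 0.5741 -0.2772  0.15  ] 6.6 step mm 40.8 deg 6.7
[-0.0076,-0.0197,0.0035,-0,0,-3.5,-0.0169,-0.0436,0.0078,-0,0,-7.7,-0.0275,-0.071,0.0127,-0,0,-12.6,-0.0392,-0.1013,0.0181,-0,0,-18.0,-0.0518,-0.1337,0.0239,-0,0,-23.7]
[0.0016,-0.0362,0.006,-0,0,-6.0,0.0033,-0.0732,0.0122,-0,0,-12.1,0.0049,-0.1102,0.0183,-0,0,-18.2,0.0065,-0.1464,0.0244,-0,0,-24.2,0.0081,-0.1811,0.0301,-0,0,-30.0]
[0.0175,-0.0274,0.0054,-0,0,-5.4,0.0333,-0.0522,0.0103,-0,0,-10.2,0.0471,-0.0738,0.0145,-0,0,-14.5,0.0584,-0.0916,0.0181,-0,0,-18.0,0.0584,-0.0916,0.0181,-0,0,-18.0]
-> [ 0.5741 -0.2772  0.035 ] 6.6 step mm 37.4 deg 0.0
[-0,-0,0.0244,0,-0,0,-0,-0,0.0575,0,-0,0,-0,-0,0.0906,0,-0,0,-0,-0,0.115,0,-0,0,-0,-0,0.115,0,-0,0.0]
```

Request:
step_arm(deltas=[-0.008,-0.02,0.003,0,0,-3.5,-0.017,-0.044,0.008,0,0,-7.7,-0.027,-0.071,0.012,0,0,-12.6,-0.039,-0.101,0.012,0,0,-18,-0.052,-0.134,0.012,0,0,-23.7], grip=0.55)

```text
time: 0.82
tool_pos: [0.3752, -0.4836, 0.2103]
tool_rot: [-0.0, 0.937, -0.35, -0.0]
force: [0.7, 0.1, 1.1]
grip_width: 0.0499
```

Request:
step_arm(deltas=[0.002,-0.036,0.006,0,0,-6,0.003,-0.073,0.012,0,0,-12.1,0.005,-0.11,0.018,0,0,-18.2,0.006,-0.146,0.024,0,0,-24.2,0.008,-0.181,0.03,0,0,-30])

```text
time: 1.45
tool_pos: [0.5015, -0.3502, 0.1801]
tool_rot: [-0.0, 0.996, -0.092, -0.0]
force: [-0.0, -0.0, -0.8]
grip_width: 0.0479
```

Request:
step_arm(deltas=[0.018,-0.027,0.005,0,0,-5.4,0.033,-0.052,0.01,0,0,-10.2,0.047,-0.074,0.014,0,0,-14.5,0.058,-0.092,0.018,0,0,-18,0.058,-0.092,0.018,0,0,-18])

```text
time: 2.08
tool_pos: [0.5763, -0.2686, 0.1616]
tool_rot: [-0.001, 0.998, 0.067, -0.0]
force: [-0.3, 0.3, 0.5]
grip_width: 0.0479
```

Run:
```python
from h import *
d=ctrl.snapshot("top"); cv2.imwrite("pics/t1.png",d["img"][:,:,::-1])
d=ctrl.snapshot("side"); crop(d,260,90,200,150,4,"pics/s3.png")
plan([(.574,-.277,.045,6.6,1,1),(.574,-.277,.012,6.6,1,2)])
```

```text
at 2.175 [ 0.5749 -0.2713  0.162 ] yaw 7.4
-> [ 0.574 -0.277  0.045] 6.6 step mm 38.1 deg 0.2
[-0.0003,0.0012,0.0249,-0,0,0.2,-0.0008,0.0028,0.0585,-0,0,0.4,-0.0012,0.0043,0.0922,-0,0,0.6,-0.0016,0.0055,0.117,-0,0,0.8,-0.0016,0.0055,0.117,-0,0,0.8]
-> [ 0.574 -0.277  0.012] 6.6 step mm 14.3 deg 0.0
[0,0,0.01,-0,0,-0,0,0,0.023,-0,0,-0,0,0,0.033,-0,0,-0,0,0,0.033,-0,0,-0,0,0,0.033,-0,0,-0.0]
```

View pics/t1.png

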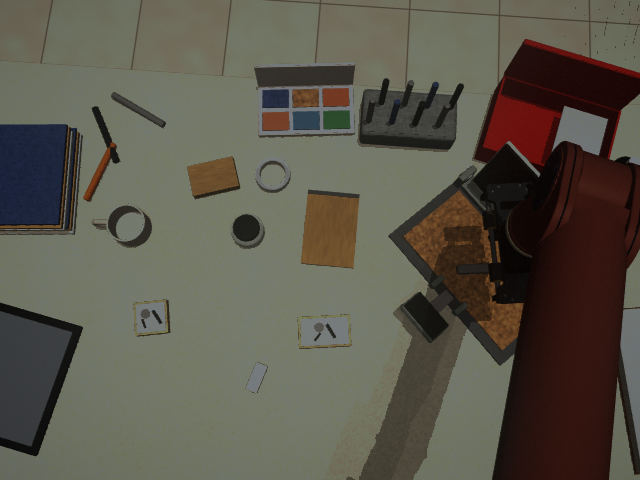

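View pics/s3.png

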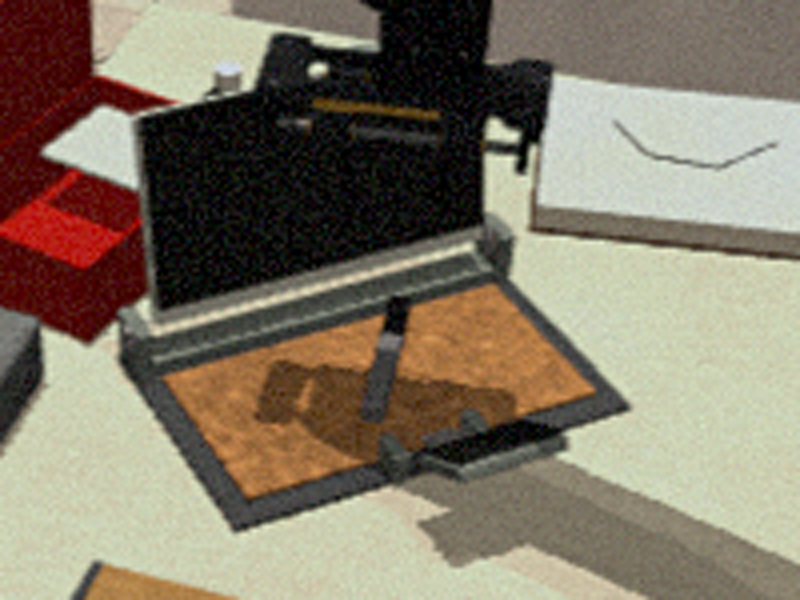

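Request:
step_arm(deltas=[0,0.001,0.025,0,0,0.2,-0.001,0.003,0.058,0,0,0.4,-0.001,0.004,0.092,0,0,0.6,-0.002,0.006,0.117,0,0,0.8,-0.002,0.006,0.117,0,0,0.8])

```text
time: 2.8
tool_pos: [0.5714, -0.2788, 0.0433]
tool_rot: [-0.001, 0.998, 0.056, -0.002]
force: [0.0, -0.1, 0.6]
grip_width: 0.048
```

Request:
step_arm(deltas=[0,0,0.01,0,0,0,0,0,0.02,0,0,0,0,0,0.03,0,0,0,0,0,0.033,0,0,0,0,0,0.033,0,0,0])

```text
time: 3.42
tool_pos: [0.5712, -0.2786, 0.0107]
tool_rot: [-0.0, 0.998, 0.056, -0.002]
force: [-3.3, 1.0, 4.4]
grip_width: 0.0478
```

Request:
step_arm(deltas=[0,0,-0.002,0,0,0,0,0,-0.002,0,0,0,0,0,-0.002,0,0,0,0,0,-0.002,0,0,0,0,0,-0.002,0,0,0], grip=0, squeeze=35)

```text
time: 4.05
tool_pos: [0.5712, -0.2787, 0.0126]
tool_rot: [-0.0, 0.998, 0.056, -0.002]
force: [-0.7, 0.6, -0.2]
grip_width: 0.0176
```

Request:
step_arm(deltas=[0,0,0,0,0,0,0,0,-0.005,0,0,0,0,0,-0.02,0,0,0,0,0,-0.04,0,0,0,0,0,-0.06,0,0,0])

```text
time: 4.68
tool_pos: [0.5719, -0.2788, 0.0748]
tool_rot: [-0.0, 0.998, 0.056, -0.002]
force: [1.1, -0.9, 0.6]
grip_width: 0.0178
```

Run:
```python
from h import *
# marker centre offset from grasp
d=ctrl.snapshot("side"); crop(d,260,90,200,150,4,"pics/s4.png")
p,R,s=cur(); print(p,s["grip_width"],s["force"])
```

```text
[ 0.57336883 -0.27939687  0.07773183] 0.01773171129080773 [ 1.27828339 -1.28147953  1.80084251]
```

View pics/s4.png

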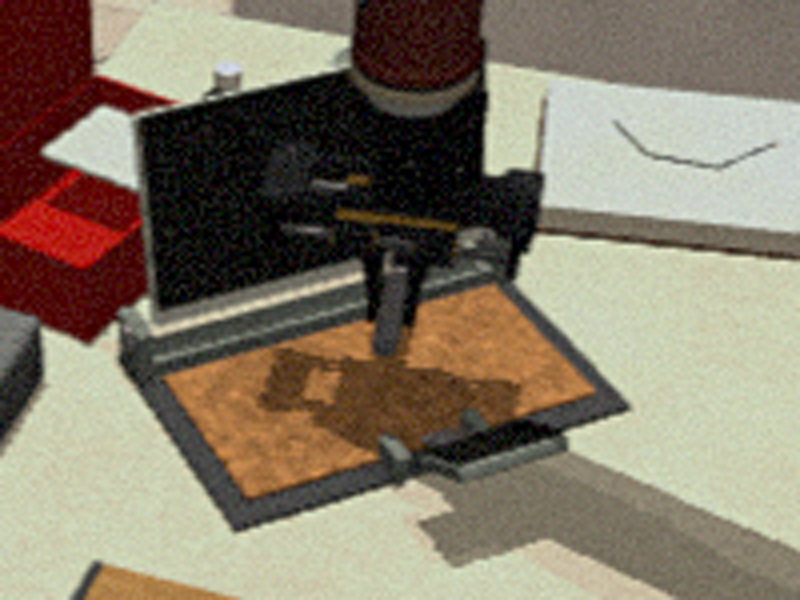

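Run:
```python
from h import *
plan([(.560,-.2,.13,6.6,1,0),(.612,.0287,.07,63,2,1),(.612,.0287,.0095,63,1,1)])
```

```text
at 4.725 [ 0.5734 -0.2794  0.0777] yaw 6.4
-> [ 0.56 -0.2   0.13] 6.6 step mm 25.0 deg 0.1
[-0.0007,-0.013,-0.0085,0,0,-0,-0.0017,-0.0306,-0.0199,0,0,-0.1,-0.0027,-0.0497,-0.0324,0.1,0,-0.1,-0.0037,-0.0673,-0.0439,0.1,0,-0.2,-0.0044,-0.0803,-0.0524,0.1,0,-0.2]
-> [0.612  0.0287 0.07  ] 63 step mm 35.0 deg 8.1
[0.0063,-0.0178,0.0048,0,0,-4.5,0.0143,-0.0407,0.011,0,0,-10.4,0.0237,-0.0672,0.0182,0,0,-17.1,0.0338,-0.0959,0.026,0,0,-24.4,0.0442,-0.1253,0.034,0,0,-32.0]
[0.0238,-0.019,0.0078,0,0,-7.3,0.0457,-0.0366,0.015,0,0,-14.1,0.0647,-0.0517,0.0212,0,0,-19.9,0.0794,-0.0635,0.026,0,0,-24.4,0.0794,-0.0635,0.026,0,0,-24.4]
-> [0.612  0.0287 0.0095] 63 step mm 19.7 deg 0.0
[0,0,0.0129,-0,0,-0,0,0,0.0302,-0,0,-0,-0,0,0.0476,-0,0,-0,-0,0,0.0605,-0,0,-0,-0,0,0.0605,-0,0,-0.0]
```

Request:
step_arm(deltas=[-0.001,-0.013,-0.008,0,0,0,-0.002,-0.031,-0.02,0,0,0,-0.003,-0.05,-0.032,0,0,0,-0.004,-0.067,-0.044,0,0,0,-0.004,-0.08,-0.052,0,0,0])

```text
time: 5.35
tool_pos: [0.5605, -0.1987, 0.1306]
tool_rot: [0.001, 0.998, 0.056, 0.0]
force: [0.7, -0.3, -0.3]
grip_width: 0.0181
```

Request:
step_arm(deltas=[0.006,-0.018,0.005,0,0,-4.5,0.014,-0.041,0.011,0,0,-10.4,0.024,-0.067,0.018,0,0,-17.1,0.034,-0.096,0.026,0,0,-24.4,0.044,-0.125,0.034,0,0,-32])

```text
time: 5.98
tool_pos: [0.5902, -0.0685, 0.0963]
tool_rot: [0.001, 0.944, 0.331, -0.0]
force: [0.4, -0.4, -0.5]
grip_width: 0.0175
```

Request:
step_arm(deltas=[0.024,-0.019,0.008,0,0,-7.3,0.046,-0.037,0.015,0,0,-14.1,0.065,-0.052,0.021,0,0,-19.9,0.079,-0.063,0.026,0,0,-24.4,0.079,-0.063,0.026,0,0,-24.4])

```text
time: 6.6
tool_pos: [0.612, 0.0319, 0.0699]
tool_rot: [0.0, 0.852, 0.524, -0.0]
force: [-0.2, 0.0, -0.7]
grip_width: 0.018
```

Run:
```python
from h import *
d=ctrl.snapshot("side"); crop(d,200,160,200,150,4,"pics/s5.png")
p,R,s=cur(); print(s["grip_width"],s["force"])
plan([(.612,.0287,.0095,63,1,1)])
```

```text
0.01731541209227459 [-0.18910953 -0.16508256 -0.8039631 ]
at 6.65 [0.6122 0.0303 0.0701] yaw 63.0
-> [0.612  0.0287 0.0095] 63 step mm 19.7 deg 0.0
[-0.0003,0.0001,0.0129,0,0,0,-0.0007,0.0003,0.0303,0,0,0,-0.0011,0.0004,0.0477,0,0.1,0,-0.0015,0.0005,0.0606,0,0.1,0,-0.0015,0.0005,0.0606,0,0.1,0.0]
```

View pics/s5.png

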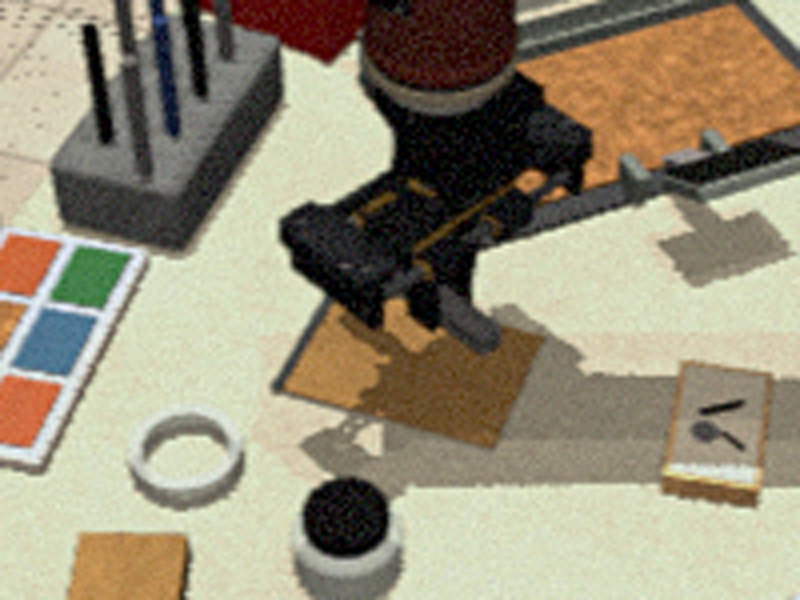

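Marker still held, over the pad. Lower, release, rise.

Request:
step_arm(deltas=[0,0,0.013,0,0,0,-0.001,0,0.03,0,0,0,-0.001,0,0.047,0,0,0,-0.001,0,0.057,0,0,0,-0.001,0,0.06,0,0,0])

```text
time: 7.28
tool_pos: [0.6112, 0.0293, 0.009]
tool_rot: [0.0, 0.852, 0.523, -0.001]
force: [-0.5, 0.6, -0.8]
grip_width: 0.0174
```

Request:
step_arm(deltas=[0,0,0,0,0,0,0,0,0,0,0,0,0,0,0,0,0,0,0,0,0,0,0,0,0,0,0,0,0,0], grip=0.4)

```text
time: 7.9
tool_pos: [0.6113, 0.0293, 0.0092]
tool_rot: [0.0, 0.852, 0.523, -0.001]
force: [0.4, -0.0, -0.3]
grip_width: 0.0346
```

Request:
step_arm(deltas=[0,0,-0.005,0,0,0,0,0,-0.02,0,0,0,0,0,-0.05,0,0,0,0,0,-0.09,0,0,0,0,0,-0.12,0,0,0])

```text
time: 8.52
tool_pos: [0.612, 0.0298, 0.1322]
tool_rot: [0.001, 0.852, 0.523, 0.0]
force: [1.4, 0.8, -0.2]
grip_width: 0.0349
```

Run:
```python
from h import *
d=ctrl.snapshot("side"); crop(d,200,160,200,150,4,"pics/s6.png")
# next: square at (.4312,.3512): one side dir -80.1..; 
p,R,s=cur(); print(p)
```

```text
[0.61381841 0.03017907 0.1361463 ]
```

View pics/s6.png

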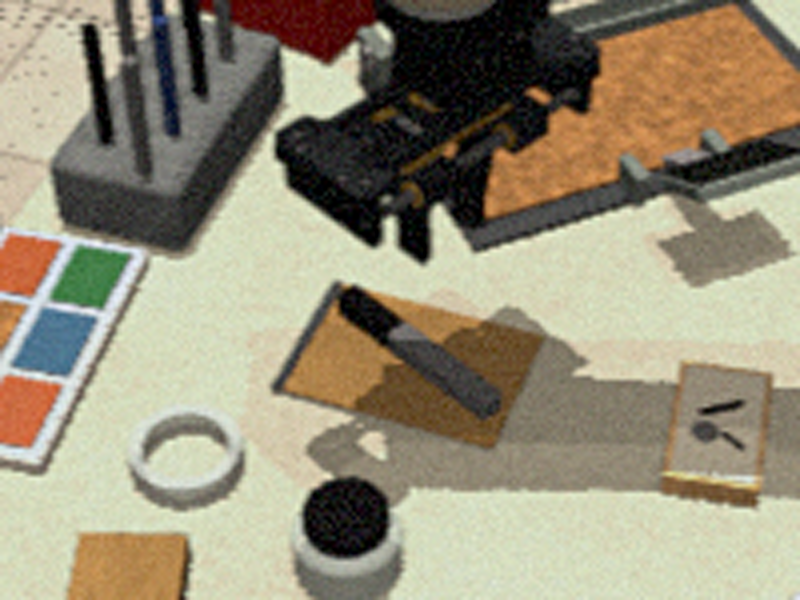

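Run:
```python
from h import *
plan([(.4305,.0156,.09,7.8,2,1)])
```

```text
at 8.575 [0.6138 0.0302 0.1361] yaw 63.1
-> [0.4305 0.0156 0.09  ] 7.8 step mm 27.4 deg 8.0
[-0.0077,-0.0126,0.0036,0,-0,4.4,-0.0177,-0.0289,0.0083,0.1,-0,10.2,-0.0292,-0.0477,0.0137,0.1,-0.1,16.8,-0.0417,-0.0681,0.0195,0.1,-0.1,24.0,-0.0544,-0.089,0.0255,0.2,-0.1,31.3]
[-0.0212,-0.0109,0.0059,0,-0,7.2,-0.0408,-0.021,0.0114,0.1,-0.1,13.8,-0.0578,-0.0297,0.0162,0.1,-0.1,19.5,-0.0709,-0.0365,0.0198,0.1,-0.1,24.0,-0.0709,-0.0365,0.0198,0.1,-0.1,24.0]
```

Request:
step_arm(deltas=[-0.008,-0.013,0.004,0,0,4.4,-0.018,-0.029,0.008,0,0,10.2,-0.029,-0.048,0.014,0,0,16.8,-0.042,-0.068,0.02,0,0,24,-0.054,-0.089,0.025,0,0,31.3], grip=1)

```text
time: 9.2
tool_pos: [0.5096, 0.0224, 0.1112]
tool_rot: [0.002, 0.962, 0.272, 0.003]
force: [-0.3, -0.6, 0.4]
grip_width: 0.0772
```

Request:
step_arm(deltas=[-0.021,-0.011,0.006,0,0,7.2,-0.041,-0.021,0.011,0,0,13.8,-0.058,-0.03,0.016,0,0,19.5,-0.071,-0.036,0.02,0,0,24,-0.071,-0.036,0.02,0,0,24])

```text
time: 9.82
tool_pos: [0.43, 0.0158, 0.0913]
tool_rot: [0.002, 0.998, 0.066, 0.004]
force: [-0.7, -0.2, -0.2]
grip_width: 0.0872
```

Run:
```python
from h import *
d=ctrl.snapshot("side"); crop(d,300,200,150,112,5,"pics/s7.png")
d=ctrl.snapshot("top"); crop(d,100,180,300,220,2.6,"pics/t2.png")
plan([(.4305,.0156,.03,7.8,1,1),(.4305,.0156,.0035,7.8,1,2)])
```

```text
at 9.925 [0.4313 0.016  0.0915] yaw 7.6
-> [0.4305 0.0156 0.03  ] 7.8 step mm 20.0 deg 0.2
[-0.0003,0,0.0131,0,-0.1,-0,-0.0007,0.0001,0.0308,0.1,-0.2,-0.1,-0.0011,0.0001,0.0484,0.1,-0.4,-0.1,-0.0013,0.0001,0.0615,0.2,-0.5,-0.2,-0.0013,0.0001,0.0615,0.2,-0.5,-0.2]
-> [0.4305 0.0156 0.0035] 7.8 step mm 11.5 deg 0.0
[0,-0,0.008,0,0,-0,0,-0,0.0185,0,0,0,0,-0,0.0265,0,0,0,0,-0,0.0265,0,0,0,0,-0,0.0265,0,0,0.0]
```

View pics/s7.png

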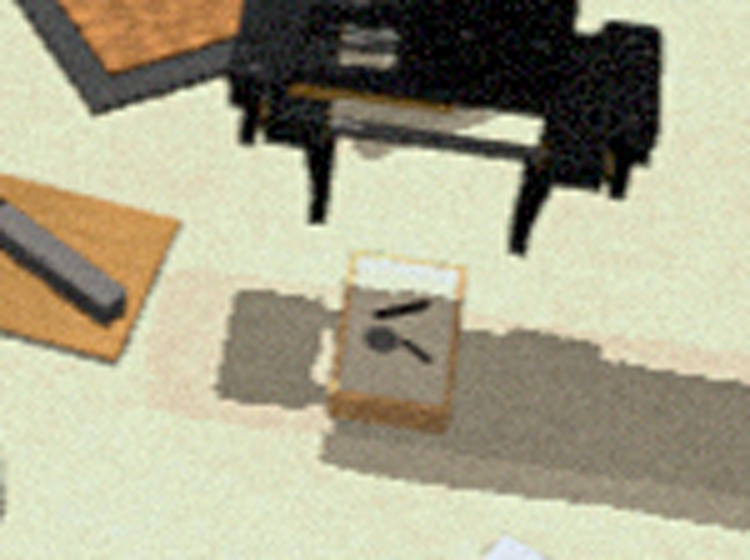

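View pics/t2.png

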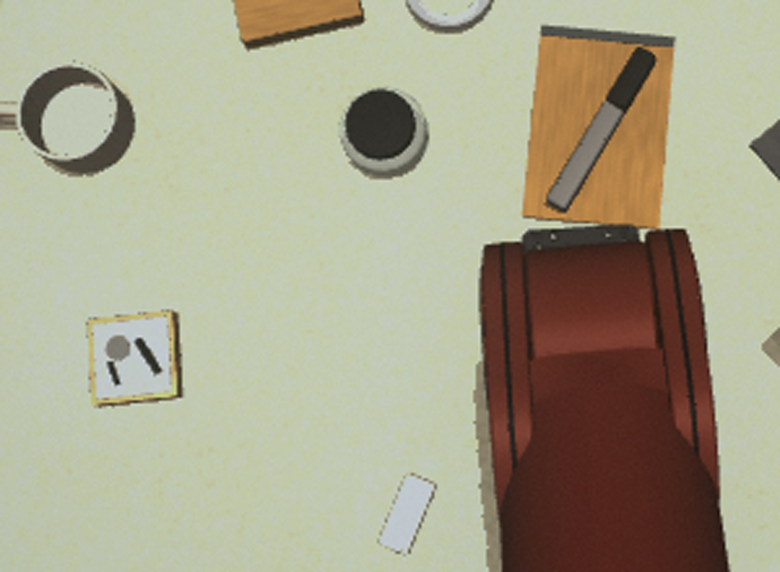

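Request:
step_arm(deltas=[0,0,0.013,0,0,0,-0.001,0,0.03,0,-0.2,0,-0.001,0,0.048,0.1,-0.4,-0.1,-0.001,0,0.061,0.2,-0.5,-0.2,-0.001,0,0.061,0.2,-0.5,-0.2])

```text
time: 10.55
tool_pos: [0.4298, 0.0159, 0.0291]
tool_rot: [-0.001, 0.998, 0.069, -0.002]
force: [0.5, 0.2, 0.3]
grip_width: 0.087
```

Request:
step_arm(deltas=[0,0,0.008,0,0,0,0,0,0.018,0,0,0,0,0,0.025,0,0,0,0,0,0.026,0,0,0,0,0,0.026,0,0,0])

```text
time: 11.18
tool_pos: [0.4298, 0.016, 0.0032]
tool_rot: [-0.001, 0.998, 0.069, -0.002]
force: [0.3, -0.4, 0.4]
grip_width: 0.0871
```

Request:
step_arm(deltas=[0,0,0,0,0,0,0,0,0,0,0,0,0,0,0,0,0,0,0,0,0,0,0,0,0,0,0,0,0,0], grip=0, squeeze=40)

```text
time: 11.8
tool_pos: [0.4299, 0.016, 0.0033]
tool_rot: [-0.001, 0.998, 0.069, -0.002]
force: [0.4, -0.1, 1.1]
grip_width: 0.0597
```

Request:
step_arm(deltas=[0,0,0,0,0,0,0,0,-0.005,0,0,0,0,0,-0.02,0,0,0,0,0,-0.05,0,0,0,0,0,-0.08,0,0,0])

```text
time: 12.42
tool_pos: [0.4302, 0.0161, 0.0851]
tool_rot: [-0.001, 0.998, 0.069, -0.001]
force: [0.5, -0.1, -0.2]
grip_width: 0.0597
```

Run:
```python
from h import *
d=ctrl.snapshot("side"); crop(d,300,170,150,112,5,"pics/s8.png")
c=np.array([.578,-.282]);ey=np.array([.725,.689]);ex=np.array([.689,-.725])
t=c-.06*ey-.005*ex; print(t,ctrl.read_state()["grip_width"])
plan([(t[0]-.07*ex[0],t[1]-.07*ex[1],.15,43.5,3,1),(t[0],t[1],.05,43.5,1,1),(t[0],t[1],.016,43.5,1,1)])
```

```text
[ 0.531055 -0.319715] 0.05944931383180238
at 12.475 [0.4324 0.0164 0.0887] yaw 7.9
-> [ 0.4828 -0.269   0.15  ] 43.5 step mm 27.5 deg 3.3
[0.0005,0.0141,-0.003,0,-0,-1.7,0.0012,0.0312,-0.0066,0,-0,-3.8,0.0019,0.0509,-0.0108,0,-0,-6.3,0.0027,0.0726,-0.0154,0,-0,-8.9,0.0036,0.0958,-0.0203,0,-0,-11.8]
[-0.0041,0.0239,-0.0051,0,-0,-3.0,-0.0082,0.0483,-0.0104,0,-0,-6.0,-0.0123,0.0727,-0.0156,0,-0,-9.1,-0.0164,0.0966,-0.0208,0,-0,-12.0,-0.0203,0.1195,-0.0257,0,-0.1,-14.9]
[-0.009,0.0197,-0.0046,0,-0,-2.7,-0.0172,0.0377,-0.0088,0,-0,-5.1,-0.0243,0.0533,-0.0124,0,-0,-7.2,-0.0302,0.0661,-0.0154,0,-0,-8.9,-0.0302,0.0661,-0.0154,0,-0,-8.9]
-> [ 0.5311 -0.3197  0.05  ] 43.5 step mm 39.7 deg 0.0
[0,0.0149,0.0212,0,-0,0,0,0.035,0.05,0,-0,-0,0,0.0551,0.0787,0,-0,-0,0.0001,0.07,0.1,0,-0,-0,0.0001,0.07,0.1,0,-0,-0.0]
-> [ 0.5311 -0.3197  0.016 ] 43.5 step mm 11.0 deg 0.0
[0,-0,0.0072,0,0,0,0,-0,0.017,0,0,0,0,-0,0.0268,0,0,0,0,-0,0.034,0,0,0,0,-0,0.034,0,0,0.0]
```

View pics/s8.png

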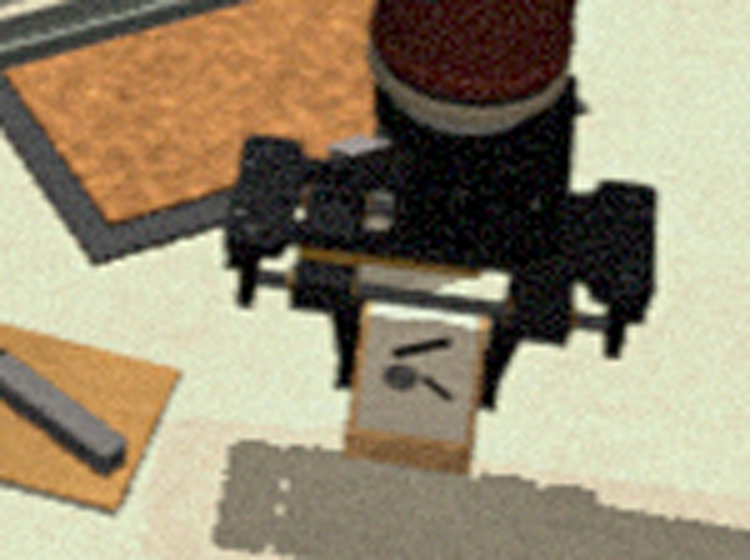

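Request:
step_arm(deltas=[0.001,0.014,-0.008,0,0,-1.7,0.001,0.031,-0.018,0,0,-3.8,0.002,0.051,-0.03,0,0,-6.3,0.003,0.073,-0.04,0,0,-8.9,0.004,0.096,-0.045,0,0,-11.8])

```text
time: 13.1
tool_pos: [0.4499, -0.0788, 0.1352]
tool_rot: [0.0, 0.985, 0.172, 0.002]
force: [-0.1, 0.1, -1.0]
grip_width: 0.0597
```

Request:
step_arm(deltas=[-0.004,0.024,-0.004,0,0,-3,-0.008,0.048,-0.008,0,0,-6,-0.012,0.073,-0.012,0,0,-9.1,-0.016,0.097,-0.014,0,0,-12,-0.02,0.12,-0.016,0,0,-14.9])

```text
time: 13.72
tool_pos: [0.4719, -0.1991, 0.1522]
tool_rot: [0.0, 0.954, 0.299, 0.002]
force: [0.3, 0.6, -0.5]
grip_width: 0.0594
```

Request:
step_arm(deltas=[-0.009,0.02,0,0,0,-2.7,-0.017,0.038,0,0,0,-5.1,-0.024,0.053,0,0,0,-7.2,-0.03,0.066,0,0,0,-8.9,-0.03,0.066,0,0,0,-8.9])

```text
time: 14.35
tool_pos: [0.4848, -0.2713, 0.1529]
tool_rot: [0.001, 0.928, 0.372, 0.002]
force: [-0.5, 0.4, -0.2]
grip_width: 0.0599
```

Run:
```python
from h import *
d=ctrl.snapshot("side"); crop(d,260,80,200,150,4,"pics/s9.png")
print(ctrl.read_state()["grip_width"])
plan([(.5311,-.3197,.05,43.5,1,1),(.5311,-.3197,.0145,43.5,1,1)])
```

```text
0.05926016145395914
at 14.4 [ 0.4849 -0.2703  0.1528] yaw 43.7
-> [ 0.5311 -0.3197  0.05  ] 43.5 step mm 40.0 deg 0.1
[-0.0002,0.0143,0.0219,0,-0,0,-0.0005,0.0337,0.0515,0.1,-0.1,0.1,-0.0008,0.053,0.0811,0.1,-0.2,0.1,-0.0011,0.0673,0.1029,0.2,-0.2,0.2,-0.0011,0.0673,0.1029,0.2,-0.2,0.2]
-> [ 0.5311 -0.3197  0.0145] 43.5 step mm 11.5 deg 0.0
[-0,-0,0.0075,0,-0,-0,-0,-0,0.0178,0,-0,-0,-0,-0,0.028,0,-0,-0,-0,-0,0.0355,0,-0,-0,-0,-0,0.0355,0,-0,-0.0]
```

View pics/s9.png

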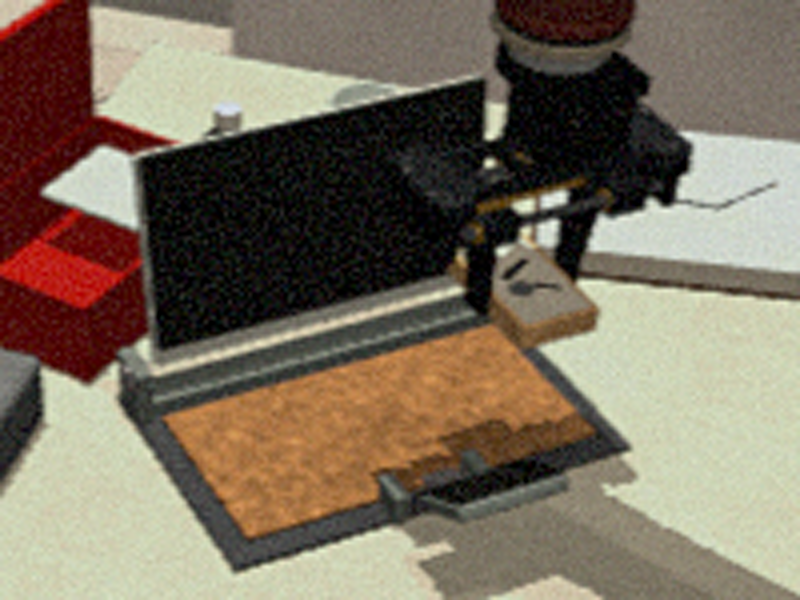

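Request:
step_arm(deltas=[0,0.014,0.022,0,0,0,0,0.034,0.051,0,0,0,-0.001,0.053,0.081,0,0,0,-0.001,0.067,0.1,0,0,0.2,-0.001,0.067,0.103,0,0,0.2])

```text
time: 15.02
tool_pos: [0.5305, -0.3185, 0.0488]
tool_rot: [-0.001, 0.929, 0.37, 0.002]
force: [-0.4, 0.2, -0.5]
grip_width: 0.0595
```

Request:
step_arm(deltas=[0,0,0.007,0,0,0,0,0,0.017,0,0,0,0,0,0.026,0,0,0,0,0,0.033,0,0,0,0,0,0.035,0,0,0])

```text
time: 15.65
tool_pos: [0.5302, -0.3182, 0.0135]
tool_rot: [-0.001, 0.929, 0.37, 0.002]
force: [-5.3, 2.9, 11.9]
grip_width: 0.0595
```

Request:
step_arm(deltas=[0,0,0,0,0,0,0,0,0,0,0,0,0,0,0,0,0,0,0,0,0,0,0,0,0,0,0,0,0,0], grip=1)

```text
time: 16.27
tool_pos: [0.5302, -0.3182, 0.0135]
tool_rot: [-0.001, 0.929, 0.37, 0.002]
force: [-0.2, -0.6, 0.1]
grip_width: 0.0865
```

Request:
step_arm(deltas=[0,0,-0.005,0,0,0,0,0,-0.02,0,0,0,0,0,-0.05,0,0,0,0,-0.02,-0.09,0,0,0,0,-0.04,-0.12,0,0,0])

```text
time: 16.9
tool_pos: [0.5028, -0.2894, 0.1364]
tool_rot: [-0.0, 0.929, 0.37, 0.002]
force: [0.2, -0.3, 0.8]
grip_width: 0.0869
```

Run:
```python
from h import *
d=ctrl.snapshot("side"); crop(d,260,80,200,150,4,"pics/s10.png")
plan([(.49,-.02,.15,25,2,0),(.4312,.3512,.10,10.6,3,1)])
```

```text
at 16.95 [ 0.5032 -0.2882  0.1403] yaw 43.5
-> [ 0.49 -0.02  0.15] 25 step mm 34.9 deg 2.4
[0.0125,-0.0145,-0.0007,0,-0,1.3,0.0283,-0.0329,-0.0016,0,-0.1,3.0,0.0466,-0.0542,-0.0026,0.1,-0.1,4.9,0.0667,-0.0775,-0.0037,0.1,-0.1,7.0,0.0875,-0.1018,-0.0049,0.1,-0.2,9.3]
[0.0167,-0.0273,-0.0012,0,-0,2.2,0.0327,-0.0535,-0.0023,0.1,-0.1,4.3,0.0474,-0.0775,-0.0033,0.1,-0.1,6.3,0.0601,-0.0982,-0.0042,0.1,-0.2,7.9,0.07,-0.1145,-0.0049,0.1,-0.2,9.3]
-> [0.4312 0.3512 0.1   ] 10.6 step mm 35.2 deg 1.3
[0.005,-0.0176,0.0024,-0,-0,0.7,0.0112,-0.039,0.0054,-0,-0,1.6,0.0182,-0.0635,0.0088,-0,-0,2.5,0.026,-0.0906,0.0125,-0,-0,3.6,0.0343,-0.1195,0.0165,-0,-0,4.8]
[0.0061,-0.0308,0.0042,-0,-0,1.2,0.0124,-0.0623,0.0085,-0,-0,2.4,0.0186,-0.0938,0.0127,-0,-0,3.7,0.0248,-0.1247,0.0169,-0,-0,4.9,0.0306,-0.1542,0.0209,-0,-0,6.0]
[0.0026,-0.028,0.0037,-0,-0,1.1,0.0049,-0.0535,0.0071,-0,-0,2.1,0.0069,-0.0756,0.0101,-0,-0,2.9,0.0086,-0.0938,0.0125,-0,-0,3.6,0.0086,-0.0938,0.0125,-0,-0,3.6]
```

View pics/s10.png

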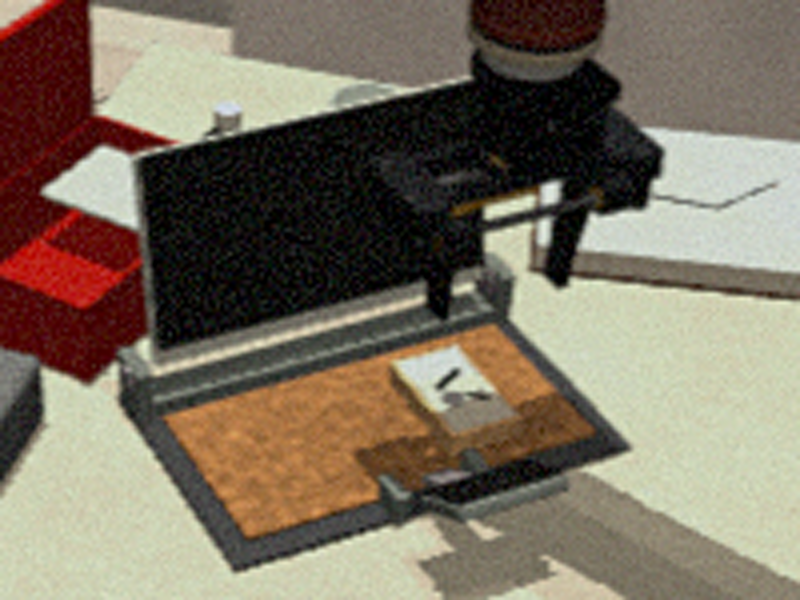

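Request:
step_arm(deltas=[0.012,-0.014,0,0,0,1.3,0.028,-0.033,-0.002,0,0,3,0.047,-0.054,-0.003,0,0,4.9,0.067,-0.077,-0.004,0,0,7,0.087,-0.102,-0.005,0,0,9.3])

```text
time: 17.58
tool_pos: [0.4963, -0.1534, 0.1464]
tool_rot: [0.001, 0.956, 0.293, 0.004]
force: [0.3, -0.1, 0.5]
grip_width: 0.087
```

Request:
step_arm(deltas=[0.017,-0.027,-0.001,0,0,2.2,0.033,-0.053,-0.002,0,0,4.3,0.047,-0.077,-0.003,0,0,6.3,0.06,-0.098,-0.004,0,0,7.9,0.07,-0.114,-0.005,0,0,9.3])

```text
time: 18.2
tool_pos: [0.4904, -0.0186, 0.1524]
tool_rot: [0.001, 0.977, 0.215, 0.005]
force: [-0.5, -0.5, 0.9]
grip_width: 0.0874
```

Request:
step_arm(deltas=[0.005,-0.018,0.002,0,0,0.7,0.011,-0.039,0.005,0,0,1.6,0.018,-0.063,0.009,0,0,2.5,0.026,-0.091,0.012,0,0,3.6,0.034,-0.12,0.016,0,0,4.8])

```text
time: 18.82
tool_pos: [0.4712, 0.1055, 0.1371]
tool_rot: [0.002, 0.985, 0.174, 0.006]
force: [-0.4, -0.5, 0.4]
grip_width: 0.0873
```

Request:
step_arm(deltas=[0.006,-0.031,0.004,0,0,1.2,0.012,-0.062,0.008,0,0,2.4,0.019,-0.094,0.013,0,0,3.7,0.025,-0.125,0.017,0,0,4.9,0.031,-0.154,0.021,0,0,6])

```text
time: 19.45
tool_pos: [0.4481, 0.262, 0.1165]
tool_rot: [0.001, 0.993, 0.121, 0.006]
force: [0.7, -0.5, -0.1]
grip_width: 0.087
```

Request:
step_arm(deltas=[0.003,-0.028,0.004,0,0,1.1,0.005,-0.053,0.007,0,0,2.1,0.007,-0.075,0.01,0,0,2.9,0.009,-0.094,0.012,0,0,3.6,0.009,-0.094,0.012,0,0,3.6])

```text
time: 20.08
tool_pos: [0.4338, 0.3568, 0.1049]
tool_rot: [0.001, 0.996, 0.091, 0.007]
force: [0.2, -0.3, -0.1]
grip_width: 0.087
```

Run:
```python
from h import *
d=ctrl.snapshot("side"); cv2.imwrite("pics/s11.png",d["img"][:,:,::-1]); import pickle; pickle.dump(d,open("s11.pkl","wb"))
d=ctrl.snapshot("top"); cv2.imwrite("pics/t3.png",d["img"][:,:,::-1])
plan([(.4312,.3512,.03,10.6,1,1),(.4312,.3512,.0035,10.6,1,2)])
```

```text
at 20.175 [0.4346 0.3548 0.1047] yaw 10.4
-> [0.4312 0.3512 0.03  ] 10.6 step mm 24.3 deg 0.3
[-0.0011,0.0006,0.0159,0,-0.2,-0,-0.0025,0.0013,0.0373,0.1,-0.4,-0.1,-0.0039,0.0021,0.0588,0.2,-0.6,-0.2,-0.005,0.0027,0.0746,0.2,-0.7,-0.2,-0.005,0.0027,0.0746,0.2,-0.7,-0.2]
-> [0.4312 0.3512 0.0035] 10.6 step mm 11.5 deg 0.0
[0,0,0.008,-0,0,-0,0,0,0.0185,-0,0,-0,0,0,0.0265,-0,0,-0,0,0,0.0265,-0,0,-0,0,0,0.0265,-0,0,-0.0]
```

View pics/s11.png

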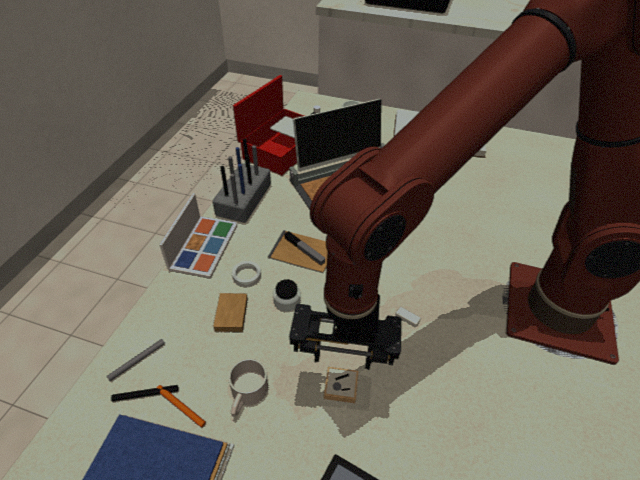

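View pics/t3.png

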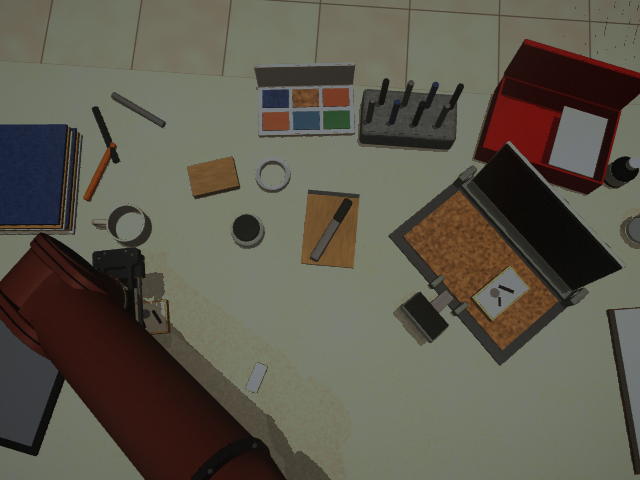

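Request:
step_arm(deltas=[-0.001,0.001,0.016,0,-0.2,0,-0.003,0.001,0.037,0,-0.4,0,-0.004,0.002,0.059,0.1,-0.6,0,-0.005,0.003,0.074,0.2,-0.7,-0.2,-0.005,0.003,0.074,0.2,-0.7,-0.2])

```text
time: 20.8
tool_pos: [0.4304, 0.3498, 0.0289]
tool_rot: [0.001, 0.996, 0.092, -0.001]
force: [0.9, 1.1, 0.2]
grip_width: 0.0871
```

Request:
step_arm(deltas=[0,0,0.008,0,0,0,0,0,0.018,0,0,0,0,0,0.025,0,0,0,0,0,0.026,0,0,0,0,0,0.026,0,0,0])

```text
time: 21.42
tool_pos: [0.4304, 0.3499, 0.003]
tool_rot: [0.001, 0.996, 0.092, -0.001]
force: [0.1, -0.8, -0.6]
grip_width: 0.0873
```

Request:
step_arm(deltas=[0,0,0,0,0,0,0,0,0,0,0,0,0,0,0,0,0,0,0,0,0,0,0,0,0,0,0,0,0,0], grip=0)

```text
time: 22.05
tool_pos: [0.4305, 0.35, 0.0032]
tool_rot: [0.001, 0.996, 0.092, -0.001]
force: [0.3, -1.1, 2.5]
grip_width: 0.0636
```

Request:
step_arm(deltas=[0,0,0,0,0,0,0,0,-0.005,0,0,0,0,0,-0.02,0,0,0,0,0,-0.05,0,0,0,0,0,-0.09,0,0,0])

```text
time: 22.68
tool_pos: [0.4301, 0.3499, 0.0944]
tool_rot: [0.001, 0.996, 0.092, -0.001]
force: [1.5, 0.5, -1.2]
grip_width: 0.0639
```

Run:
```python
from h import *
d=ctrl.snapshot("side"); crop(d,270,290,150,112,5,"pics/s12.png")
c=np.array([.578,-.282]);ey=np.array([.725,.689]);ex=np.array([.689,-.725])
t=c+.06*ey-.005*ex; print(t,ctrl.read_state()["grip_width"])
plan([(.48,.0,.15,25,3,0),(t[0],t[1],.13,43.5,3,1),(t[0],t[1],.05,43.5,1,1)])
```

```text
[ 0.618055 -0.237035] 0.063652679044401
at 22.725 [0.4322 0.3524 0.1002] yaw 10.6
-> [0.48 0.   0.15] 25 step mm 31.1 deg 1.2
[-0.0008,0.016,-0.0023,-0,-0,-0.6,-0.0018,0.0353,-0.005,-0,-0,-1.4,-0.0029,0.0574,-0.0082,-0,-0,-2.3,-0.0041,0.0817,-0.0116,-0,-0.1,-3.3,-0.0054,0.1078,-0.0153,-0,-0.1,-4.4]
[-0.0034,0.0272,-0.0039,-0,-0,-1.1,-0.007,0.0551,-0.0079,-0,-0,-2.2,-0.0106,0.0833,-0.0119,-0,-0.1,-3.4,-0.0141,0.1113,-0.0159,-0,-0.1,-4.5,-0.0176,0.1385,-0.0198,-0,-0.1,-5.6]
[-0.0058,0.0255,-0.0037,-0,-0,-1.1,-0.0113,0.0493,-0.0071,-0,-0,-2.0,-0.0162,0.0708,-0.0102,-0,-0,-2.9,-0.0205,0.0896,-0.0129,-0,-0.1,-3.7,-0.0241,0.1053,-0.0152,-0,-0.1,-4.4]
-> [ 0.6181 -0.237   0.13  ] 43.5 step mm 25.5 deg 1.7
[0.0012,0.0133,0.001,0,0,-0.9,0.0027,0.0295,0.0022,0,0,-2.0,0.0044,0.048,0.0035,0,0,-3.3,0.0063,0.0685,0.005,0,0,-4.6,0.0083,0.0904,0.0066,0,0,-6.1]
[-0.0004,0.0229,0.0017,0,0,-1.5,-0.0007,0.0464,0.0034,0,0,-3.1,-0.0011,0.0698,0.0051,0,0,-4.7,-0.0015,0.0928,0.0068,0,0,-6.3,-0.0018,0.1147,0.0084,0,0,-7.7]
[-0.0031,0.0203,0.0015,0,0,-1.4,-0.0059,0.0387,0.0029,0,0,-2.6,-0.0083,0.0548,0.004,0,0,-3.7,-0.0103,0.068,0.005,0,0,-4.6,-0.0103,0.068,0.005,0,0,-4.6]
-> [ 0.6181 -0.237   0.05  ] 43.5 step mm 26.0 deg 0.0
[-0,-0,0.017,0,-0,0,-0,-0,0.04,0,-0,-0,-0,-0,0.063,0,-0,0,-0,-0,0.08,0,-0,-0,-0,-0,0.08,0,-0,-0.0]
```

View pics/s12.png

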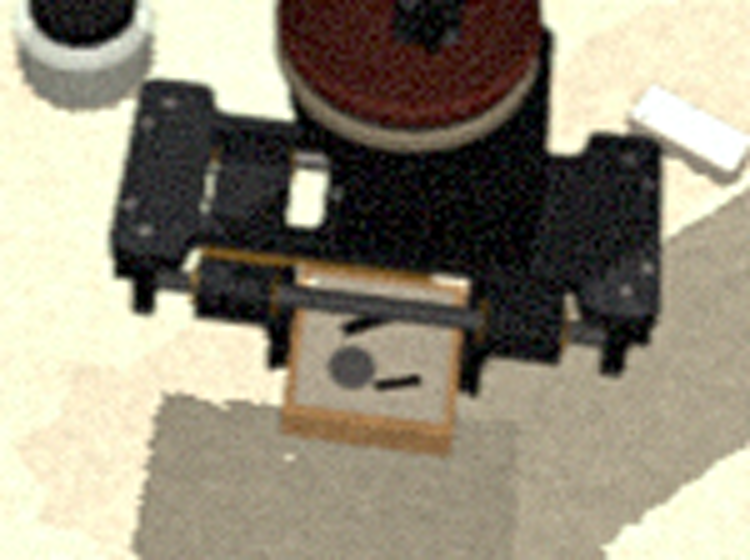

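Request:
step_arm(deltas=[-0.001,0.016,-0.002,0,0,-0.6,-0.002,0.035,-0.005,0,0,-1.4,-0.003,0.057,-0.008,0,0,-2.3,-0.004,0.082,-0.012,0,0,-3.3,-0.005,0.108,-0.015,0,0,-4.4])

```text
time: 23.35
tool_pos: [0.4472, 0.2448, 0.116]
tool_rot: [-0.001, 0.991, 0.131, 0.002]
force: [0.8, -0.3, 0.2]
grip_width: 0.0639
```

Request:
step_arm(deltas=[-0.003,0.027,-0.004,0,0,-1.1,-0.007,0.055,-0.008,0,0,-2.2,-0.011,0.083,-0.012,0,0,-3.4,-0.014,0.111,-0.016,0,0,-4.5,-0.018,0.138,-0.02,0,0,-5.6])

```text
time: 23.98
tool_pos: [0.4658, 0.1062, 0.1368]
tool_rot: [-0.001, 0.984, 0.18, 0.003]
force: [0.6, 0.6, -0.4]
grip_width: 0.0633
```

Request:
step_arm(deltas=[-0.006,0.025,-0.004,0,0,-1.1,-0.011,0.049,-0.007,0,0,-2,-0.016,0.071,-0.01,0,0,-2.9,-0.02,0.09,-0.013,0,0,-3.7,-0.024,0.105,-0.015,0,0,-4.4])

```text
time: 24.6
tool_pos: [0.4807, -0.0012, 0.1525]
tool_rot: [-0.001, 0.976, 0.218, 0.004]
force: [-0.1, 1.0, 0.4]
grip_width: 0.0635
```

Request:
step_arm(deltas=[0.001,0.013,0.001,0,0,-0.9,0.003,0.03,0.002,0,0,-2,0.004,0.048,0.003,0,0,-3.3,0.006,0.068,0.005,0,0,-4.6,0.008,0.09,0.006,0,0,-6.1])

```text
time: 25.22
tool_pos: [0.5269, -0.0794, 0.1469]
tool_rot: [-0.0, 0.963, 0.27, 0.004]
force: [-0.3, -0.0, -0.9]
grip_width: 0.0635
```

Request:
step_arm(deltas=[0,0.023,0.002,0,0,-1.5,-0.001,0.046,0.003,0,0,-3.1,-0.001,0.07,0.005,0,0,-4.7,-0.002,0.093,0.007,0,0,-6.3,-0.002,0.115,0.008,0,0,-7.7])

```text
time: 25.85
tool_pos: [0.5858, -0.1792, 0.1391]
tool_rot: [-0.0, 0.942, 0.335, 0.004]
force: [0.7, 0.3, 0.1]
grip_width: 0.0638
```

Request:
step_arm(deltas=[-0.003,0.02,0.001,0,0,-1.4,-0.006,0.039,0.003,0,0,-2.6,-0.008,0.055,0.004,0,0,-3.7,-0.01,0.068,0.005,0,0,-4.6,-0.01,0.068,0.005,0,0,-4.6])

```text
time: 26.48
tool_pos: [0.6211, -0.239, 0.1339]
tool_rot: [-0.0, 0.928, 0.372, 0.004]
force: [-0.7, 0.4, -0.4]
grip_width: 0.0636
```

Run:
```python
from h import *
d=ctrl.snapshot("side"); crop(d,260,80,200,150,4,"pics/s13.png")
print(ctrl.read_state()["grip_width"])
plan([(.6181,-.237,.05,43.5,1,1),(.6181,-.237,.0145,43.5,1,1)])
```

```text
0.0633523064003376
at 26.525 [ 0.621 -0.238  0.134] yaw 43.7
-> [ 0.6181 -0.237   0.05  ] 43.5 step mm 27.3 deg 0.2
[-0.0004,-0.0006,0.0178,0,-0.1,0,-0.001,-0.0015,0.042,0.1,-0.2,0.1,-0.0016,-0.0023,0.0661,0.1,-0.3,0.2,-0.002,-0.003,0.084,0.1,-0.4,0.2,-0.002,-0.003,0.084,0.1,-0.4,0.2]
-> [ 0.6181 -0.237   0.0145] 43.5 step mm 11.5 deg 0.0
[-0,-0,0.0075,0,-0,-0,-0,-0,0.0178,0,-0,-0,-0,-0,0.028,0,-0,-0,-0,-0,0.0355,0,-0,-0,-0,-0,0.0355,0,-0,-0.0]
```

View pics/s13.png

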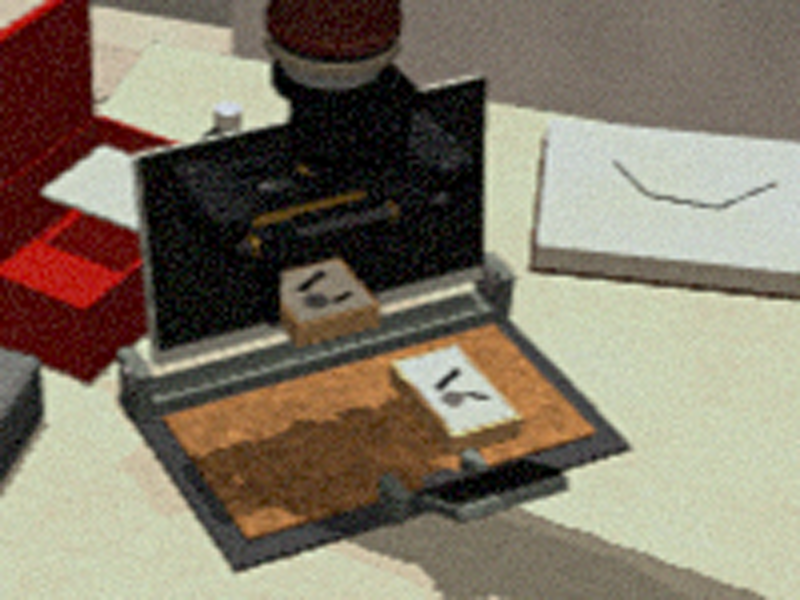

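Request:
step_arm(deltas=[0,-0.001,0.018,0,0,0,-0.001,-0.002,0.042,0,0,0,-0.002,-0.003,0.066,0,0,0.2,-0.002,-0.003,0.082,0,-0.3,0.2,-0.002,-0.003,0.084,0.1,-0.4,0.2])

```text
time: 27.15
tool_pos: [0.6172, -0.2361, 0.0484]
tool_rot: [-0.001, 0.929, 0.371, -0.0]
force: [-0.3, -0.3, -0.7]
grip_width: 0.0637
```

Request:
step_arm(deltas=[0,0,0.007,0,0,0,0,0,0.017,0,0,0,0,0,0.026,0,0,0,0,0,0.032,0,0,0,0,0,0.034,0,0,0])

```text
time: 27.78
tool_pos: [0.6169, -0.236, 0.0139]
tool_rot: [-0.001, 0.929, 0.371, -0.001]
force: [0.3, 0.4, -0.8]
grip_width: 0.0639
```

Request:
step_arm(deltas=[0,0,0,0,0,0,0,0,0,0,0,0,0,0,0,0,0,0,0,0,0,0,0,0,0,0,0,0,0,0], grip=1)

```text
time: 28.4
tool_pos: [0.617, -0.236, 0.014]
tool_rot: [-0.001, 0.929, 0.371, -0.001]
force: [0.1, 0.9, -0.3]
grip_width: 0.0868
```

Request:
step_arm(deltas=[0,0,-0.005,0,0,0,0,0,-0.02,0,0,0,0,0,-0.05,0,0,0,0,-0.02,-0.09,0,0,0,0,-0.04,-0.12,0,0,0])

```text
time: 29.02
tool_pos: [0.59, -0.2069, 0.137]
tool_rot: [-0.0, 0.929, 0.371, 0.0]
force: [0.3, 0.4, -0.2]
grip_width: 0.0872
```

Run:
```python
from h import *
print(ctrl.read_state()["grip_width"])
plan([(.468,-.166,.13,43.5,2,1)])
```

```text
0.087155800464273
at 29.025 [ 0.59   -0.2069  0.137 ] yaw 43.6
-> [ 0.468 -0.166  0.13 ] 43.5 step mm 18.6 deg 0.0
[-0.0048,-0.0091,0.0006,-0,-0,0,-0.0111,-0.0209,0.0013,-0,-0,0,-0.0183,-0.0345,0.0021,-0,-0,0,-0.0261,-0.0493,0.003,-0,-0,0,-0.0341,-0.0644,0.0039,-0,-0,0.0]
[-0.0078,-0.0148,0.0009,-0,-0,0,-0.0151,-0.0284,0.0017,-0,-0,0,-0.0213,-0.0402,0.0025,-0,-0,0,-0.0261,-0.0493,0.003,-0,-0,0,-0.0261,-0.0493,0.003,-0,-0,0.0]
```

Request:
step_arm(deltas=[-0.005,-0.009,0,0,0,0,-0.011,-0.021,0,0,0,0,-0.018,-0.034,0,0,0,0,-0.026,-0.049,0,0,0,0,-0.034,-0.064,0,0,0,0], grip=0)

```text
time: 29.65
tool_pos: [0.5196, -0.1838, 0.1359]
tool_rot: [-0.001, 0.929, 0.371, -0.0]
force: [0.6, 0.3, 0.5]
grip_width: 0.0448
```

Request:
step_arm(deltas=[-0.008,-0.015,0,0,0,0,-0.015,-0.028,0.002,0,0,0,-0.021,-0.04,0.004,0,0,0,-0.026,-0.049,0.006,0,0,0,-0.026,-0.049,0.006,0,0,0])

```text
time: 30.28
tool_pos: [0.4664, -0.1662, 0.1299]
tool_rot: [-0.001, 0.929, 0.371, -0.001]
force: [0.8, -0.6, -0.1]
grip_width: 0.0015
```

Run:
```python
from h import *
import pickle
d=ctrl.snapshot("side"); crop(d,260,80,200,150,4,"pics/s14.png")
d=ctrl.snapshot("top"); crop(d,385,135,250,235,2.5,"pics/t4.png"); pickle.dump(d,open("top4.pkl","wb"))
print(ctrl.read_state()["grip_width"])
plan([(.468,-.166,.085,43.5,1,1)])
```

```text
0.0007093930043303493
at 30.375 [ 0.4674 -0.1663  0.1302] yaw 43.5
-> [ 0.468 -0.166  0.085] 43.5 step mm 14.7 deg 0.0
[0.0001,0.0001,0.0096,-0,-0,0,0.0003,0.0001,0.0226,-0,-0,0,0.0005,0.0002,0.0356,-0.1,-0,0,0.0007,0.0002,0.0452,-0.1,-0,0,0.0007,0.0002,0.0452,-0.1,-0,0.0]
```

View pics/s14.png

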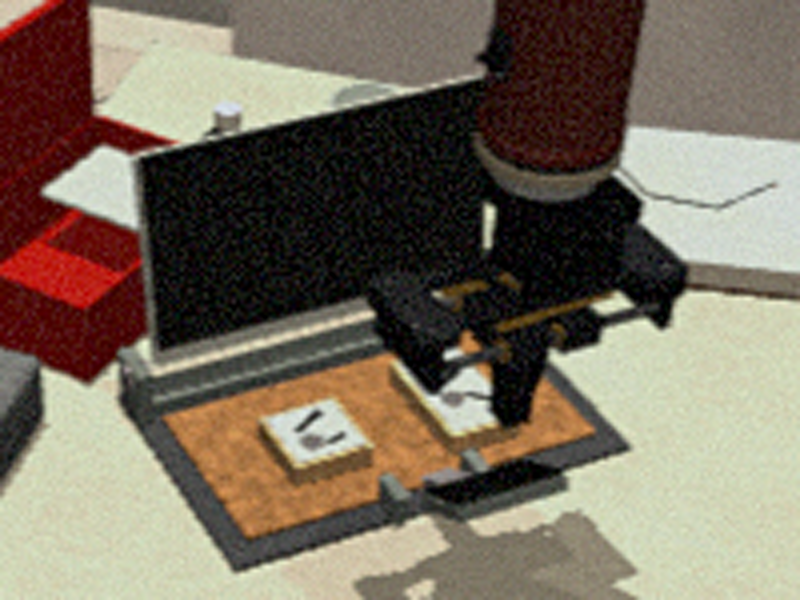

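View pics/t4.png

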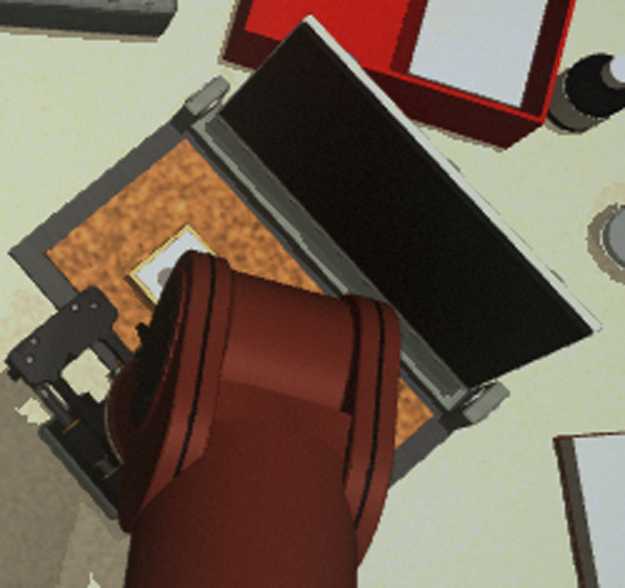

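Request:
step_arm(deltas=[0,0,0.01,0,0,0,0,0,0.022,0,0,0,0,0,0.035,0,0,0,0,0,0.045,0,0,0,0,0,0.045,0,0,0])

```text
time: 31.0
tool_pos: [0.4667, -0.166, 0.0841]
tool_rot: [-0.001, 0.929, 0.371, -0.001]
force: [0.1, -0.1, -0.3]
grip_width: 0.0002
```

Request:
step_arm(deltas=[0,0,0.005,0,0,0,0,-0.002,0.01,0,0,0,0,-0.004,0.015,0,0,0,0,-0.006,0.02,0,0,0,0,-0.007,0.023,0,0,0])

```text
time: 31.62
tool_pos: [0.4622, -0.1607, 0.0617]
tool_rot: [-0.001, 0.929, 0.371, -0.0]
force: [-2.2, 2.7, 7.9]
grip_width: 0.0005
```

Request:
step_arm(deltas=[0,-0.002,0.005,0,0,0,0,-0.003,0.009,0,0,0,0,-0.004,0.013,0,0,0,0,-0.005,0.016,0,0,0,0,-0.005,0.018,0,0,0])

```text
time: 32.25
tool_pos: [0.4585, -0.1568, 0.0441]
tool_rot: [-0.001, 0.929, 0.371, -0.001]
force: [-3.9, 2.1, 8.1]
grip_width: 0.0005
```

Run:
```python
from h import *
import pickle
p,R,s=cur(); print(p,s["force"],s["time"])
d=ctrl.snapshot("side"); crop(d,260,80,200,150,4,"pics/s15.png")
```

```text
[ 0.4585403  -0.15675132  0.04409976] [-3.91727603  2.0936451   8.05709586] 32.25
```

View pics/s15.png

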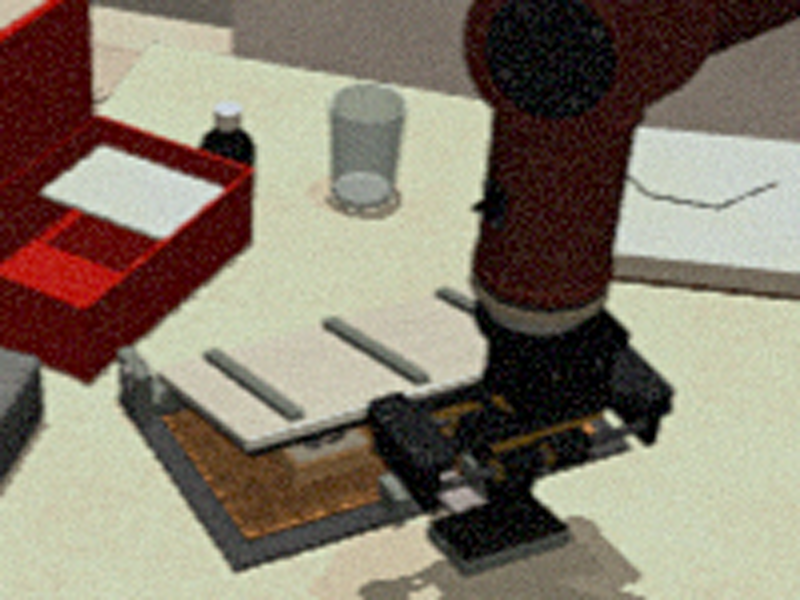

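Request:
step_arm(deltas=[0,0,0.002,0,0,0,0,-0.001,0.004,0,0,0,0,-0.001,0.005,0,0,0,0,-0.001,0.006,0,0,0,0,-0.001,0.007,0,0,0])

```text
time: 32.92
tool_pos: [0.4577, -0.1558, 0.0374]
tool_rot: [-0.001, 0.929, 0.371, -0.001]
force: [-4.0, 0.9, 9.6]
grip_width: 0.0006
```

Run:
```python
from h import *
d=ctrl.snapshot("side"); crop(d,260,80,200,150,4,"pics/s16.png")
p,R,s=cur(); print(p,s["force"],s["time"])
```

```text
[ 0.45763861 -0.1557919   0.03729118] [-2.82127598  0.5969627   9.53300407] 32.975
```

View pics/s16.png

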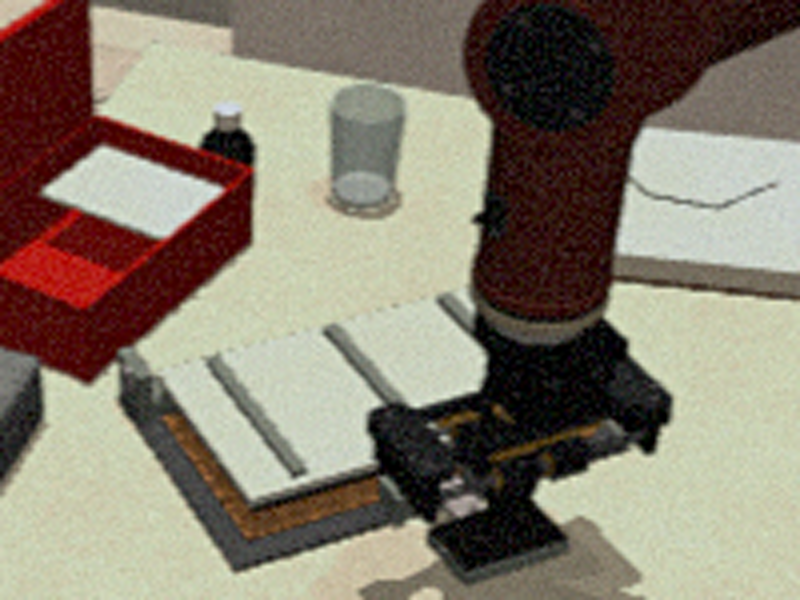

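Request:
step_arm(deltas=[0,0,0.001,0,0,0,0,0,0.001,0,0,0,0,0,0.002,0,0,0,0,0,0.002,0,0,0,0,0,0.002,0,0,0])

```text
time: 33.6
tool_pos: [0.4576, -0.1558, 0.0367]
tool_rot: [-0.001, 0.929, 0.371, -0.001]
force: [-8.9, 1.7, 20.4]
grip_width: 0.0003
```

Request:
step_arm(deltas=[0,0,0.002,0,0,0,0,0,0.002,0,0,0,0,0,0.002,0,0,0,0,0,0.002,0,0,0,0,0,0.002,0,0,0])

```text
time: 34.22
tool_pos: [0.4577, -0.1558, 0.0365]
tool_rot: [-0.001, 0.929, 0.371, -0.001]
force: [-10.1, 3.1, 27.2]
grip_width: 0.0006
```

Request:
step_arm(deltas=[0,0,0.002,0,0,0,0,0,0.002,0,0,0,0,0,0.002,0,0,0,0,0,0.002,0,0,0,0,0,0.002,0,0,0])

```text
time: 34.85
tool_pos: [0.4576, -0.1557, 0.0365]
tool_rot: [-0.0, 0.929, 0.371, -0.002]
force: [-12.1, 4.3, 29.1]
grip_width: 0.0009
```

Request:
step_arm(deltas=[0,0,0.002,0,0,0,0,0,0.002,0,0,0,0,0,0.002,0,0,0,0,0,0.002,0,0,0,0,0,0.002,0,0,0])

```text
time: 35.48
tool_pos: [0.4577, -0.1558, 0.0365]
tool_rot: [0.0, 0.929, 0.371, -0.002]
force: [-10.5, 3.3, 28.7]
grip_width: 0.0005
```

Request:
step_arm(deltas=[0,0,0.002,0,0,0,0,0,0.002,0,0,0,0,0,0.002,0,0,0,0,0,0.002,0,0,0,0,0,0.002,0,0,0])

```text
time: 36.1
tool_pos: [0.4577, -0.1558, 0.0365]
tool_rot: [0.001, 0.929, 0.371, -0.003]
force: [-12.0, 3.7, 28.7]
grip_width: 0.0001
```

Request:
step_arm(deltas=[0,0,0.002,0,0,0,0,0,0.002,0,0,0,0,0,0.002,0,0,0,0,0,0.002,0,0,0,0,0,0.002,0,0,0])

```text
time: 36.72
tool_pos: [0.4577, -0.1558, 0.0365]
tool_rot: [0.001, 0.929, 0.371, -0.003]
force: [-11.7, 3.2, 29.4]
grip_width: 0.0005
```

Run:
```python
from h import *
d=ctrl.snapshot("side"); crop(d,260,80,200,150,4,"pics/s17.png")
p,R,s=cur(); print(p,s["force"],s["time"])
```

```text
[ 0.45770547 -0.15578271  0.03648671] [-11.55524744   3.63543387  28.68355689] 36.775
```

View pics/s17.png

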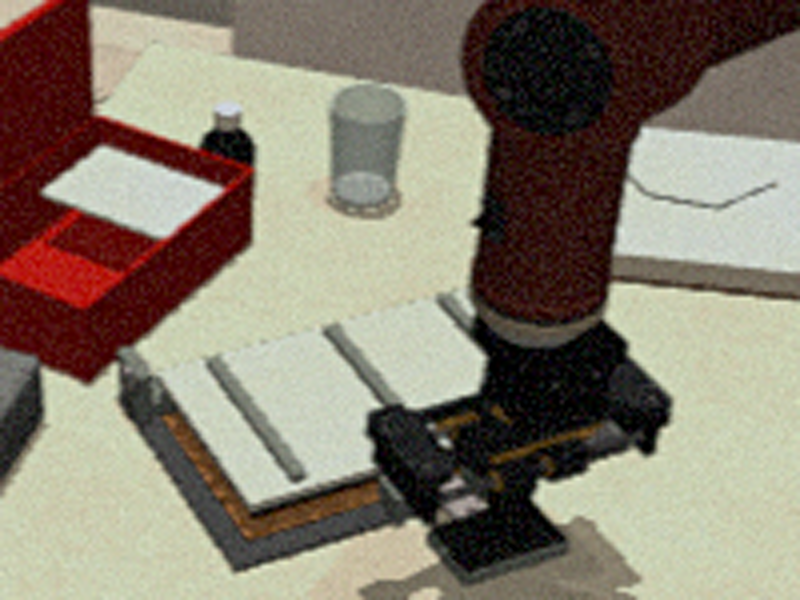

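Request:
step_arm(deltas=[0,0,0.002,0,0,0,0,0,0.002,0,0,0,0,0,0.002,0,0,0,0,0,0.001,0,0,0,0,0,0,0,0,0])

```text
time: 37.4
tool_pos: [0.4577, -0.1558, 0.0373]
tool_rot: [0.001, 0.929, 0.371, -0.003]
force: [-3.7, 1.2, 8.8]
grip_width: 0.0003
```

Request:
step_arm(deltas=[0,0,-0.004,0,0,0,0,0.002,-0.009,0,0,0,0,0.004,-0.014,0,0,0,0,0.006,-0.019,0,0,0,0,0.007,-0.024,0,0,0])

```text
time: 38.02
tool_pos: [0.4632, -0.1613, 0.0622]
tool_rot: [0.002, 0.929, 0.371, -0.003]
force: [1.4, -1.2, 4.9]
grip_width: 0.0001
```

Request:
step_arm(deltas=[0,0.002,-0.006,0,0,0,0,0.004,-0.012,0,0,0,0,0.004,-0.02,0,0,0,0,0.004,-0.035,0,0,0,0,0.004,-0.06,0,0,0])

```text
time: 38.65
tool_pos: [0.4652, -0.1631, 0.1224]
tool_rot: [0.001, 0.929, 0.371, -0.003]
force: [0.9, 0.2, -0.3]
grip_width: 0.0002
```

Request:
step_arm(deltas=[0,-0.01,-0.01,0,0,0,0,-0.03,-0.02,0,0,0,0,-0.05,-0.02,0,0,0,0,-0.06,-0.02,0,0,0,0,-0.06,-0.02,0,0,0], grip=1)

```text
time: 39.28
tool_pos: [0.4235, -0.1192, 0.1424]
tool_rot: [0.001, 0.929, 0.371, -0.004]
force: [-0.7, -0.3, 0.7]
grip_width: 0.0424
```

Run:
```python
from h import *
import pickle
d=ctrl.snapshot("top"); cv2.imwrite("pics/t5.png",d["img"][:,:,::-1]); pickle.dump(d,open("top5.pkl","wb"))
d=ctrl.snapshot("side"); crop(d,260,80,200,150,4,"pics/s18.png"); pickle.dump(d,open("side5.pkl","wb"))
p,R,s=cur(); print(p,s["force"],s["time"])
```

```text
[ 0.42414416 -0.11984027  0.14237247] [-1.0060731  -0.03455951 -0.17134911] 39.375
```

View pics/s18.png

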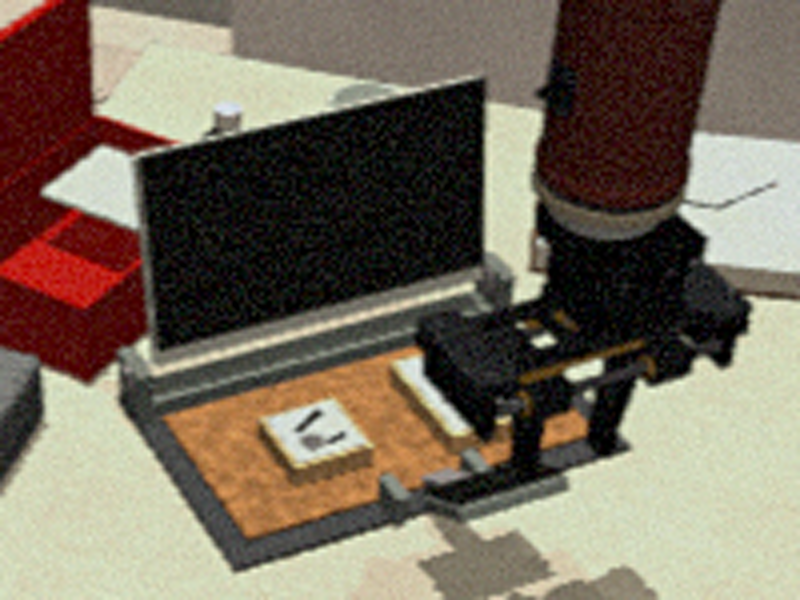

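View pics/t5.png

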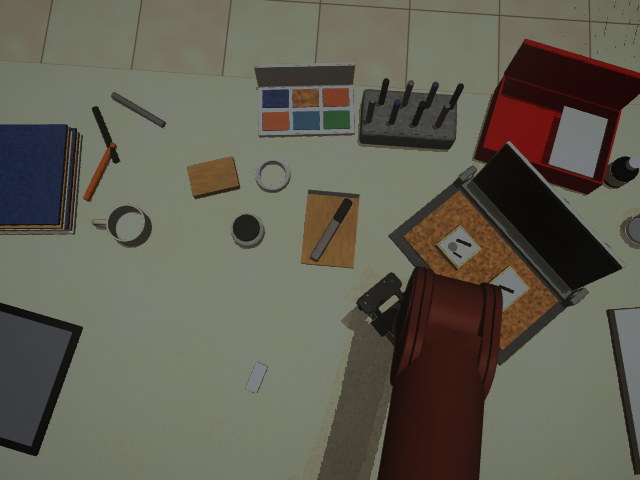

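```bash
cat > ov.py <<'E'
from h import *
import pickle,sys
from scipy.optimize import least_squares
d5=pickle.load(open("top0.pkl","rb")); s5=pickle.load(open("side0.pkl","rb"))
th=np.linspace(0,2*np.pi,60)
def circ(c,r,z): return np.c_[c[0]+r*np.cos(th),c[1]+r*np.sin(th),z+0*th]
# jar lid blob
for d,(u0,v0,u1,v1) in ((d5,(225,205,270,255)),(s5,(265,270,310,315))):
    g=cv2.GaussianBlur(d["img"],(3,3),0).max(2)[v0:v1,u0:u1]; m=(g<50).astype(np.uint8)
    n,l,st,ce=cv2.connectedComponentsWithStats(m); k=1+st[1:,4].argmax(); print("lid",p2w(d,ce[k]+[u0,v0],.05),st[k])
def draw(d,box,s,name):
    u0,v0,w,h=box
    im=np.clip(d["img"][v0:v0+h,u0:u0+w,::-1]*1.6,0,255).astype(np.uint8); im=cv2.resize(im,None,fx=s,fy=s,interpolation=cv2.INTER_CUBIC)
    for c,r,z,col in (((.6065,.4145),.038,.052,(0,0,255)),((.6065,.4145),.038,0,(255,0,0)),((.615,.1815),.033,0,(255,0,0)),((.615,.1815),.026,.05,(0,0,255))):
        p=(w2p(d,circ(c,r,z))+.5-[u0,v0])*s
        cv2.polylines(im,[p.round().astype(int)],True,col,1)
    cv2.imwrite(name,im)
draw(d5,(90,190,190,75),4.2,"pics/o1.png"); draw(s5,(200,265,120,165),3.5,"pics/o2.png")
E
python3 ov.py
```

```text
lid [[0.61489158 0.18151739 0.05      ]] [  8  10  27  26 550]
lid [[0.61502945 0.1894347  0.05      ]] [ 11  10  21  19 332]
```

View pics/o1.png

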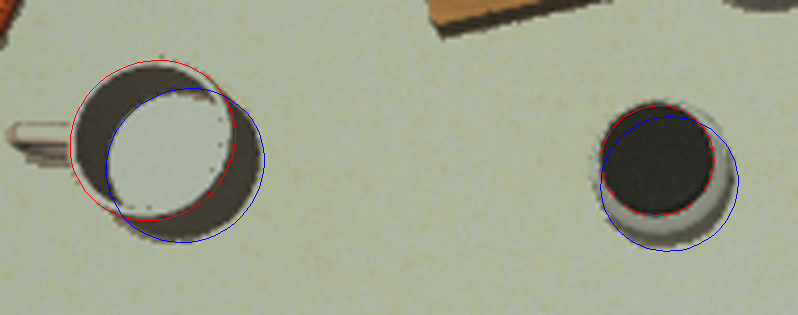

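View pics/o2.png

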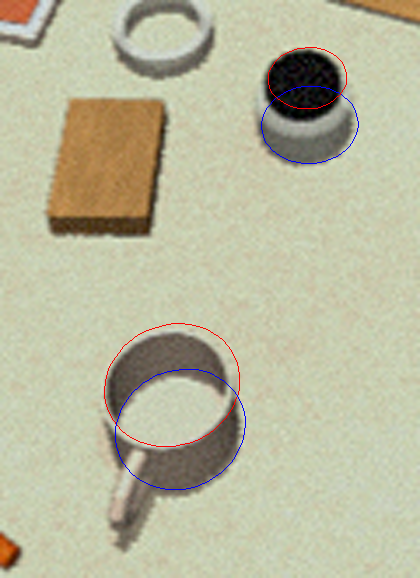

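Run:
```python
from h import *
import pickle
s=pickle.load(open("side0.pkl","rb"));d=pickle.load(open("top0.pkl","rb"))
f=lambda L,o,k:np.array(L)/k+o-.4
q=p2w(s,f([(515,108),(633,124),(622,232),(498,218)],[200,340],4),.018);print("sq side",q.round(4),q.mean(0))
q=p2w(s,f([(524,121),(611,132),(597,245),(504,235)],[240,220],4),.018);print("rect side",q.round(4),q.mean(0))
q=p2w(s,f([(178,42),(385,98),(333,210),(117,151)],[240,220],4),.006);print("pad side (with binding)",q.round(4),q.mean(0))
# triangulate jar lid, mug rim
def tri(pd,ps):
    A=[]
    for c,p in ((d,pd),(s,ps)):
        P=np.array(c["intrinsics"])@np.c_[np.array(c["R"]),np.array(c["t"])]
        A+= [p[0]*P[2]-P[0],p[1]*P[2]-P[1]]
    v=np.linalg.svd(np.array(A))[2][-1]; return v[:3]/v[3]
def blob(c,b):
    u0,v0,u1,v1=b; g=cv2.GaussianBlur(c["img"],(3,3),0).max(2)[v0:v1,u0:u1]; m=(g<50).astype(np.uint8)
    n,l,st,ce=cv2.connectedComponentsWithStats(m); k=1+st[1:,4].argmax(); return ce[k]+[u0,v0]
print("jar lid tri",tri(blob(d,(225,205,270,255)),blob(s,(265,270,310,315))))
# pen tip of tape? card box top corner
```

```text
sq side [[0.4672 0.3289 0.018 ]
 [0.4066 0.3177 0.018 ]
 [0.3964 0.3766 0.018 ]
 [0.4568 0.3897 0.018 ]] [0.43176526 0.35324092 0.018     ]
rect side [[ 0.4653 -0.0275  0.018 ]
 [ 0.4098 -0.0365  0.018 ]
 [ 0.3979  0.0595  0.018 ]
 [ 0.4535  0.0704  0.018 ]] [0.43163187 0.01649512 0.018     ]
pad side (with binding) [[ 0.7091 -0.0333  0.006 ]
 [ 0.5596 -0.0289  0.006 ]
 [ 0.5617  0.0758  0.006 ]
 [ 0.7092  0.074   0.006 ]] [0.63489049 0.02191082 0.006     ]
jar lid tri [0.61725855 0.18281434 0.0409644 ]
```

Run:
```python
from h import *
import pickle
s=pickle.load(open("side0.pkl","rb"));d=pickle.load(open("top0.pkl","rb"))
crop(s,222,350,60,70,8,"pics/m1.png"); crop(d,90,195,70,60,8,"pics/m2.png")
```

```text
(no output)
```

View pics/m1.png

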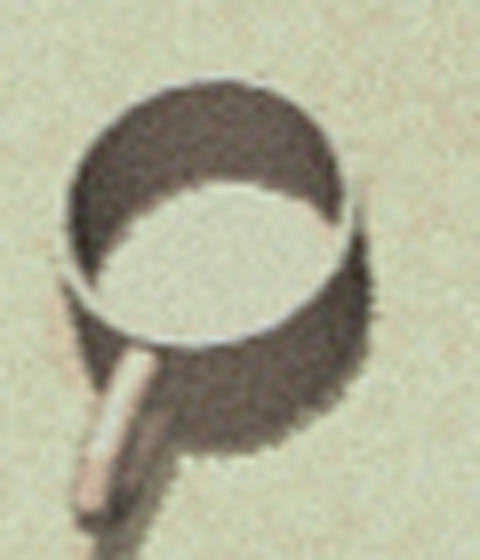

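View pics/m2.png

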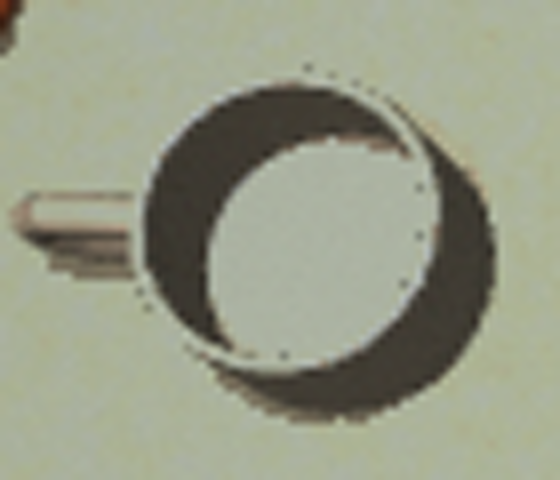

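Run:
```python
from h import *
import pickle
s=pickle.load(open("side0.pkl","rb"));d=pickle.load(open("top0.pkl","rb"))
print(p2w(d,(125.6,222.75),.052),p2w(s,(247.4,376.1),.052))
print("proj check",w2p(d,[(.6065,.4145,.052)]),w2p(s,[(.6065,.4145,.052)]))
d5=pickle.load(open("top5.pkl","rb")); crop(d5,425,210,110,110,5,"pics/b1.png")
```

```text
[[0.60642021 0.41473047 0.052     ]] [[0.60686757 0.41964004 0.052     ]]
proj check [[125.72374171 222.71882241]] [[248.65838285 373.90549162]]
```

View pics/b1.png

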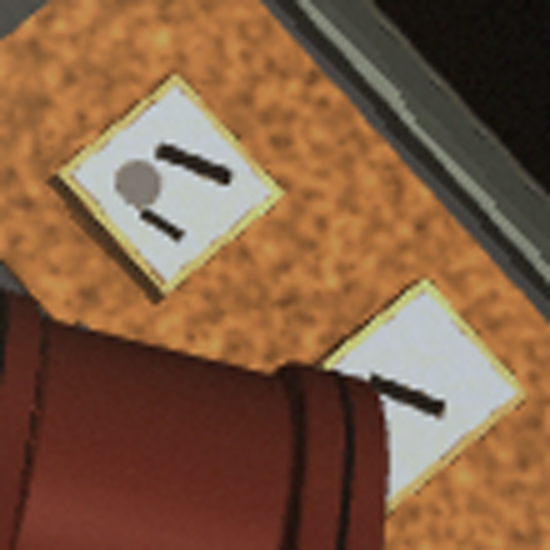

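Run:
```python
from h import *
import pickle
d=pickle.load(open("top5.pkl","rb"))
f=lambda L:np.array(L)/5+[425,210]-.4
q=p2w(d,f([(176,75),(287,192),(166,293),(60,177)]),.028);print(q.round(4),q.mean(0),[np.linalg.norm(q[i]-q[(i+1)%4]).round(4) for i in range(4)])
for i in (0,1):a=q[i]-q[i+1];print(np.degrees(np.arctan2(a[1],a[0])))
q=p2w(d,f([(428,280),(526,393)]),.028);a=q[0]-q[1];print("rect far edge",q,np.degrees(np.arctan2(a[1],a[0])),q.mean(0)-.05*np.array([.689,-.725,0]))
plan([(.56,-.18,.15,43.5,2,0),(.617,-.236,.08,43.5,1,0),(.617,-.236,.0135,43.5,1,1)])
```

```text
[[ 0.6579 -0.2359  0.028 ]
 [ 0.6141 -0.2806  0.028 ]
 [ 0.5705 -0.2345  0.028 ]
 [ 0.6134 -0.1917  0.028 ]] [ 0.61397982 -0.23568525  0.028     ] [np.float64(0.0626), np.float64(0.0634), np.float64(0.0606), np.float64(0.0627)]
45.60371331917236
-46.52677411654333
rect far edge [[ 0.58337077 -0.33606198  0.028     ]
 [ 0.54195643 -0.37435511  0.028     ]] 42.75753888344034 [ 0.5282136  -0.31895854  0.028     ]
at 39.375 [ 0.4241 -0.1198  0.1424] yaw 43.5
-> [ 0.56 -0.18  0.15] 43.5 step mm 19.3 deg 0.1
[0.0041,0.0098,-0.0006,-0,0,0,0.0092,0.0222,-0.0013,-0,0.1,0,0.0152,0.0365,-0.0022,-0,0.1,0,0.0217,0.0522,-0.0031,-0,0.2,0,0.0285,0.0686,-0.004,-0,0.2,0.0]
[0.0068,0.0164,-0.0009,-0,0,0,0.0133,0.032,-0.0018,-0,0.1,0,0.0193,0.0464,-0.0027,-0,0.1,0,0.0245,0.0588,-0.0034,-0,0.2,0,0.0285,0.0686,-0.0039,-0,0.2,0.0]
-> [ 0.617 -0.236  0.08 ] 43.5 step mm 27.6 deg 0.0
[0.0005,0.0129,0.0113,0,0,-0,0.0011,0.0304,0.0267,0,0,-0,0.0017,0.0494,0.0433,0,0,0,0.0023,0.067,0.0587,0,0,-0,0.0028,0.0799,0.07,0,0,-0.0]
-> [ 0.617  -0.236   0.0135] 43.5 step mm 21.6 deg 0.0
[0,-0,0.0141,0,0,-0,0,-0,0.0332,0,0,0,0,-0,0.0524,0,0,-0,0,-0,0.0665,0,0,0,0,-0,0.0665,0,0,0.0]
```

Request:
step_arm(deltas=[0.004,0.01,-0.003,0,0,0,0.009,0.022,-0.005,0,0,0,0.015,0.036,-0.005,0,0,0,0.022,0.052,-0.005,0,0.1,0,0.028,0.069,-0.005,0,0.2,0], grip=1)

```text
time: 40.0
tool_pos: [0.4933, -0.1511, 0.1469]
tool_rot: [0.0, 0.929, 0.371, -0.002]
force: [-0.1, -0.0, -0.1]
grip_width: 0.0863
```

Request:
step_arm(deltas=[0.007,0.016,-0.001,0,0,0,0.013,0.032,-0.002,0,0,0,0.019,0.046,-0.003,0,0,0,0.025,0.059,-0.003,0,0.1,0,0.028,0.069,-0.003,0,0.2,0])

```text
time: 40.62
tool_pos: [0.562, -0.182, 0.1495]
tool_rot: [-0.001, 0.929, 0.371, 0.0]
force: [-0.7, -0.5, -1.6]
grip_width: 0.0872
```

Request:
step_arm(deltas=[0,0.013,0.011,0,0,0,0.001,0.03,0.027,0,0,0,0.002,0.049,0.043,0,0,0,0.002,0.067,0.059,0,0,0,0.003,0.079,0.07,0,0,0])

```text
time: 41.25
tool_pos: [0.6184, -0.2381, 0.0776]
tool_rot: [-0.001, 0.929, 0.371, -0.001]
force: [0.4, 0.5, -0.5]
grip_width: 0.0871
```

Run:
```python
from h import *
d=ctrl.snapshot("side"); crop(d,260,80,200,150,4,"pics/s19.png")
plan([(.616,-.236,.0135,43.5,1,1)])
```

```text
at 41.3 [ 0.6184 -0.2387  0.0764] yaw 43.5
-> [ 0.616  -0.236   0.0135] 43.5 step mm 20.5 deg 0.1
[0,-0.0007,0.0134,-0,0,-0,0.0001,-0.0017,0.0315,-0.1,0,-0,0.0001,-0.0027,0.0495,-0.1,0,-0,0.0002,-0.0035,0.0629,-0.2,0.1,-0,0.0002,-0.0035,0.0629,-0.2,0.1,-0.0]
```

View pics/s19.png

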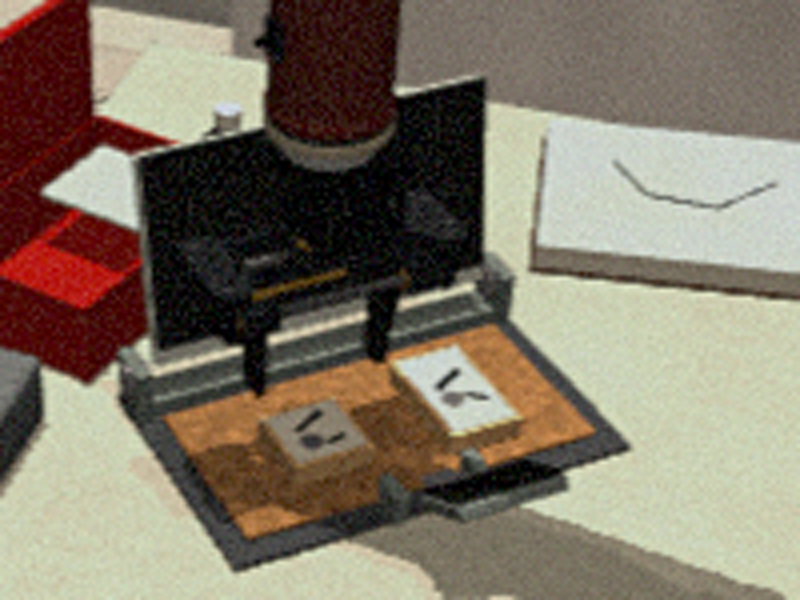

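Request:
step_arm(deltas=[0,-0.001,0.013,0,0,0,0,-0.002,0.031,0,0,0,0,-0.003,0.049,0,0,0,0,-0.003,0.062,0,0,0,0,-0.003,0.063,-0.2,0,0])

```text
time: 41.92
tool_pos: [0.6154, -0.2362, 0.0121]
tool_rot: [-0.0, 0.929, 0.37, -0.001]
force: [-0.6, -0.6, 0.3]
grip_width: 0.0869
```

Request:
step_arm(deltas=[0,0,0,0,0,0,0,0,0,0,0,0,0,0,0,0,0,0,0,0,0,0,0,0,0,0,0,0,0,0], grip=0, squeeze=40)

```text
time: 42.55
tool_pos: [0.6158, -0.2363, 0.0126]
tool_rot: [0.0, 0.929, 0.37, -0.001]
force: [0.2, 0.3, 3.0]
grip_width: 0.0633
```

Request:
step_arm(deltas=[0,0,0,0,0,0,0,0,-0.005,0,0,0,0,0,-0.02,0,0,0,0,-0.01,-0.06,0,0,0,0,-0.03,-0.1,0,0,0])

```text
time: 43.18
tool_pos: [0.5952, -0.2147, 0.1144]
tool_rot: [0.0, 0.929, 0.37, -0.001]
force: [0.5, 0.3, 0.5]
grip_width: 0.0637
```

Run:
```python
from h import *
print(ctrl.read_state()["grip_width"])
plan([(.53,-.07,.14,55,2,0),(.51,.183,.08,90,2,1),(.51,.183,.005,90,1,1)])
```

```text
0.06373598693638625
at 43.175 [ 0.5952 -0.2147  0.1144] yaw 43.4
-> [ 0.53 -0.07  0.14] 55 step mm 20.9 deg 1.5
[0.0037,-0.0107,-0.0018,-0,0,-0.8,0.0084,-0.0242,-0.0041,-0,0,-1.9,0.0139,-0.0399,-0.0068,-0,0,-3.1,0.0198,-0.0571,-0.0098,-0,0,-4.4,0.026,-0.0749,-0.0128,-0,0,-5.8]
[0.008,-0.0172,-0.0031,-0,0,-1.4,0.0156,-0.0336,-0.006,-0,0,-2.7,0.0226,-0.0487,-0.0087,-0,0,-3.9,0.0287,-0.0617,-0.011,-0,0,-5.0,0.0335,-0.0719,-0.0128,-0,0,-5.8]
-> [0.51  0.183 0.08 ] 90 step mm 37.7 deg 5.1
[0.0157,-0.013,0.0048,0,-0,-2.8,0.036,-0.0297,0.011,0,-0,-6.4,0.0595,-0.049,0.0182,0,-0,-10.6,0.0849,-0.07,0.026,0,-0,-15.2,0.1109,-0.0915,0.034,0,-0,-19.8]
[0.031,-0.0111,0.0078,0,-0,-4.5,0.0597,-0.0213,0.015,0,-0,-8.7,0.0844,-0.0302,0.0212,0,-0,-12.4,0.1036,-0.0371,0.026,0,-0,-15.2,0.1036,-0.0371,0.026,0,-0,-15.2]
-> [0.51  0.183 0.005] 90 step mm 24.4 deg 0.0
[0,0,0.0159,0,0,0,0,0,0.0375,0,0,0,0,0,0.0591,0,0,0,0,0,0.075,0,0,0,0,0,0.075,0,0,0.0]
```

Request:
step_arm(deltas=[0.004,-0.011,-0.002,0,0,-0.8,0.008,-0.024,-0.004,0,0,-1.9,0.014,-0.04,-0.007,0,0,-3.1,0.02,-0.057,-0.01,0,0,-4.4,0.026,-0.075,-0.013,0,0,-5.8])

```text
time: 43.8
tool_pos: [0.5618, -0.1409, 0.1272]
tool_rot: [-0.0, 0.909, 0.418, -0.001]
force: [-0.7, -0.5, -0.2]
grip_width: 0.0633
```

Request:
step_arm(deltas=[0.008,-0.017,-0.003,0,0,-1.4,0.016,-0.034,-0.006,0,0,-2.7,0.023,-0.049,-0.009,0,0,-3.9,0.029,-0.062,-0.011,0,0,-5,0.033,-0.072,-0.013,0,0,-5.8])

```text
time: 44.42
tool_pos: [0.5284, -0.0682, 0.1403]
tool_rot: [-0.0, 0.886, 0.463, -0.001]
force: [-0.5, 0.9, 0.0]
grip_width: 0.0638
```

Request:
step_arm(deltas=[0.016,-0.013,0.005,0,0,-2.8,0.036,-0.03,0.011,0,0,-6.4,0.059,-0.049,0.018,0,0,-10.6,0.085,-0.07,0.026,0,0,-15.2,0.111,-0.091,0.034,0,0,-19.8])

```text
time: 45.05
tool_pos: [0.5162, 0.0778, 0.1056]
tool_rot: [-0.001, 0.791, 0.612, -0.001]
force: [0.0, -0.7, -0.2]
grip_width: 0.0638
```

Request:
step_arm(deltas=[0.031,-0.011,0.008,0,0,-4.5,0.06,-0.021,0.015,0,0,-8.7,0.084,-0.03,0.021,0,0,-12.4,0.104,-0.037,0.026,0,0,-15.2,0.104,-0.037,0.026,0,0,-15.2])

```text
time: 45.68
tool_pos: [0.5056, 0.1903, 0.0791]
tool_rot: [-0.001, 0.702, 0.713, -0.001]
force: [0.1, 0.0, -1.0]
grip_width: 0.0637
```

Run:
```python
from h import *
d=ctrl.snapshot("side"); crop(d,240,230,200,150,4,"pics/s20.png")
d=ctrl.snapshot("top"); crop(d,100,180,300,220,2.6,"pics/t20.png")
print(ctrl.read_state()["grip_width"])
plan([(.51,.183,.02,90,1,1),(.51,.183,.0035,90,1,2)])
```

```text
0.06385763706791278
at 45.775 [0.5065 0.1876 0.0795] yaw 90.6
-> [0.51  0.183 0.02 ] 90 step mm 19.4 deg 0.2
[-0.001,0.0007,0.0126,-0,0,0.1,-0.0023,0.0018,0.0297,-0.1,0,0.3,-0.0037,0.0028,0.0468,-0.1,0,0.5,-0.0047,0.0035,0.0595,-0.1,0,0.6,-0.0047,0.0035,0.0595,-0.1,0,0.6]
-> [0.51   0.183  0.0035] 90 step mm 7.2 deg 0.0
[0,-0,0.005,0,0,0,0,-0,0.0115,0,0,0,0,-0,0.0165,0,0,0,0,-0,0.0165,0,0,0,0,-0,0.0165,0,0,0.0]
```

View pics/s20.png

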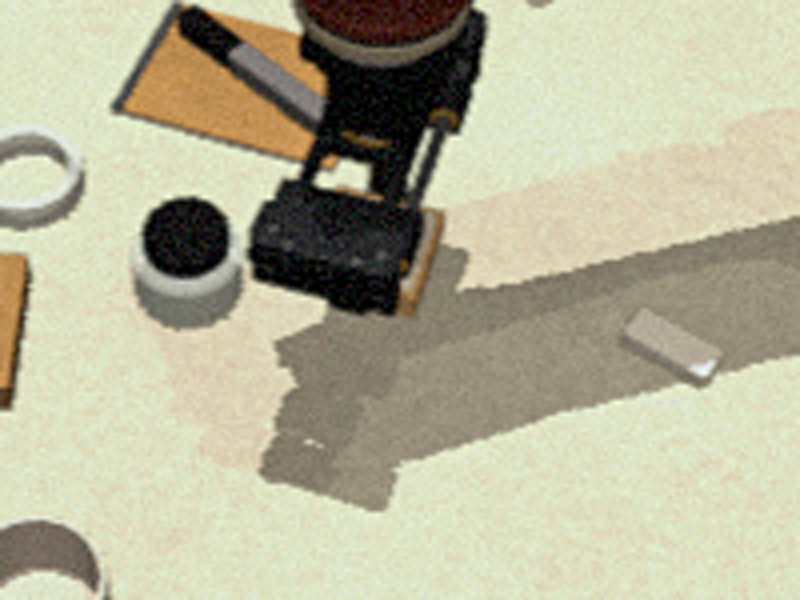

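View pics/t20.png

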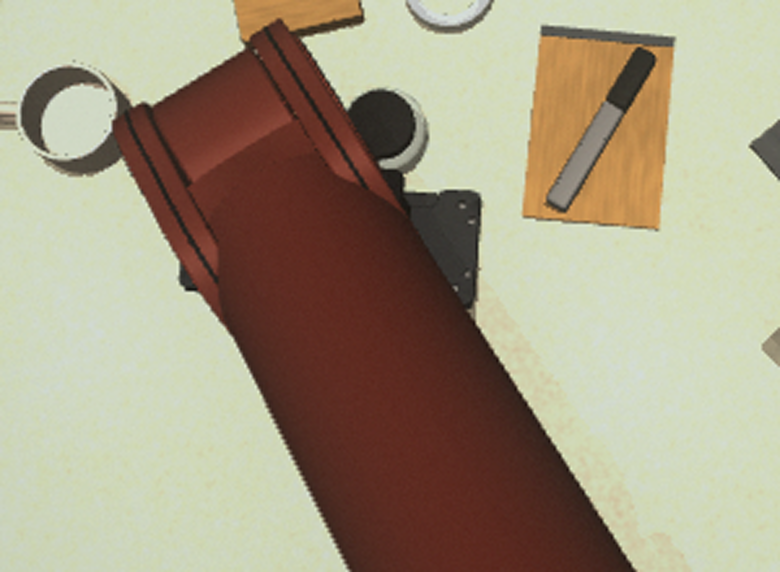

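Request:
step_arm(deltas=[-0.001,0.001,0.013,0,0,0.1,-0.002,0.002,0.03,0,0,0.3,-0.004,0.003,0.047,0,0,0.5,-0.005,0.003,0.059,0,0,0.6,-0.005,0.003,0.059,-0.1,0,0.6])

```text
time: 46.4
tool_pos: [0.5087, 0.1823, 0.0192]
tool_rot: [-0.001, 0.707, 0.707, -0.001]
force: [-1.3, 0.2, -0.8]
grip_width: 0.0636
```

Run:
```python
from h import *
plan([(.51,.183,.004,90,1,1)])
```

```text
at 46.4 [0.5087 0.1823 0.0192] yaw 90.0
-> [0.51  0.183 0.004] 90 step mm 4.9 deg 0.0
[0.0002,0.0003,0.0032,-0,0,0,0.0004,0.0007,0.0076,-0.1,0,0,0.0006,0.0011,0.0119,-0.1,0,0,0.0007,0.0014,0.0151,-0.1,0,0,0.0007,0.0014,0.0151,-0.1,0,0.0]
```

Request:
step_arm(deltas=[0,0,0.003,0,0,0,0,0.001,0.007,0,0,0,0.001,0.001,0.012,0,0,0,0.001,0.001,0.015,0,0,0,0.001,0.001,0.015,0,0,0])

```text
time: 47.02
tool_pos: [0.5094, 0.1833, 0.0039]
tool_rot: [-0.001, 0.707, 0.707, -0.001]
force: [-0.1, 0.6, 0.1]
grip_width: 0.0638
```

Request:
step_arm(deltas=[0,0,0,0,0,0,0,0,0,0,0,0,0,0,0,0,0,0,0,0,0,0,0,0,0,0,0,0,0,0], grip=1)

```text
time: 47.65
tool_pos: [0.5095, 0.1833, 0.004]
tool_rot: [-0.001, 0.707, 0.707, -0.001]
force: [-0.4, 1.2, 0.2]
grip_width: 0.0867
```

Request:
step_arm(deltas=[0,0,-0.005,0,0,0,0,0,-0.02,0,0,0,0,0,-0.05,0,0,0,0,0,-0.09,0,0,0,0,0,-0.13,0,0,0])

```text
time: 48.28
tool_pos: [0.5097, 0.1836, 0.1363]
tool_rot: [-0.001, 0.707, 0.707, -0.001]
force: [1.5, -0.3, 0.5]
grip_width: 0.0874
```

Run:
```python
from h import *
plan([(.47,-.05,.15,65,2,0),(.47,-.27,.14,43.5,2,1)])
```

```text
at 48.275 [0.5097 0.1836 0.1363] yaw 90.0
-> [ 0.47 -0.05  0.15] 65 step mm 30.9 deg 3.3
[-0.0166,-0.0028,-0.001,-0,0,1.8,-0.0377,-0.0065,-0.0022,-0,0,4.0,-0.0622,-0.0106,-0.0036,-0,0,6.7,-0.0889,-0.0152,-0.0052,-0,0,9.5,-0.1168,-0.02,-0.0068,-0.1,0,12.5]
[-0.0282,0.0014,-0.0016,-0,0,3.0,-0.0553,0.0027,-0.0032,-0,0,5.8,-0.0801,0.0039,-0.0046,-0,0,8.5,-0.1015,0.005,-0.0059,-0.1,0,10.7,-0.1183,0.0058,-0.0068,-0.1,0,12.5]
-> [ 0.47 -0.27  0.14] 43.5 step mm 31.8 deg 3.1
[-0.016,0.0075,0.0008,0,0,1.7,-0.0367,0.0171,0.0018,0,0,4.0,-0.0606,0.0282,0.003,0,0,6.5,-0.0864,0.0403,0.0043,0,0,9.3,-0.113,0.0527,0.0057,0,0,12.2]
[-0.0227,0.0173,0.0013,0,0,2.8,-0.0438,0.0332,0.0025,0,0,5.4,-0.0619,0.0469,0.0035,0,0,7.6,-0.076,0.0576,0.0043,0,0,9.3,-0.076,0.0576,0.0043,0,0,9.3]
```

Request:
step_arm(deltas=[-0.017,-0.003,-0.001,0,0,1.8,-0.038,-0.006,-0.002,0,0,4,-0.062,-0.011,-0.004,0,0,6.7,-0.089,-0.015,-0.005,0,0,9.5,-0.117,-0.02,-0.007,0,0,12.5])

```text
time: 48.9
tool_pos: [0.4886, 0.0642, 0.1423]
tool_rot: [-0.001, 0.781, 0.625, -0.002]
force: [-0.4, -0.8, 0.7]
grip_width: 0.0874
```

Request:
step_arm(deltas=[-0.028,0.001,-0.002,0,0,3,-0.055,0.003,-0.003,0,0,5.8,-0.08,0.004,-0.005,0,0,8.5,-0.101,0.005,-0.006,0,0,10.7,-0.118,0.006,-0.007,0,0,12.5])

```text
time: 49.52
tool_pos: [0.4683, -0.0534, 0.1495]
tool_rot: [-0.001, 0.845, 0.535, -0.002]
force: [-0.8, -0.6, -0.1]
grip_width: 0.0871
```

Request:
step_arm(deltas=[-0.016,0.007,0,0,0,1.7,-0.037,0.017,0,0,0,4,-0.061,0.028,0,0,0,6.5,-0.086,0.04,0,0,0,9.3,-0.113,0.053,0,0,0,12.2])

```text
time: 50.15
tool_pos: [0.4678, -0.1803, 0.1495]
tool_rot: [-0.001, 0.898, 0.44, -0.002]
force: [0.8, 0.1, 0.5]
grip_width: 0.0869
```

Request:
step_arm(deltas=[-0.023,0.017,0.001,0,0,2.8,-0.044,0.033,0.002,0,0,5.4,-0.062,0.047,0.003,0,0,7.6,-0.076,0.058,0.004,0,0,9.3,-0.076,0.058,0.004,0,0,9.3])

```text
time: 50.78
tool_pos: [0.4669, -0.277, 0.1453]
tool_rot: [-0.001, 0.931, 0.365, -0.002]
force: [-0.3, -0.6, -0.7]
grip_width: 0.0868
```

Run:
```python
from h import *
import pickle
d=ctrl.snapshot("side"); crop(d,260,80,200,150,4,"pics/s21.png"); pickle.dump(d,open("side21.pkl","wb"))
d=ctrl.snapshot("top"); pickle.dump(d,open("top21.pkl","wb")); crop(d,90,190,300,220,2.6,"pics/t21.png")
plan([(.5302,-.3185,.06,43.5,1,1),(.5302,-.3185,.0135,43.5,1,1)])
```

```text
at 50.875 [ 0.4674 -0.2751  0.1455] yaw 43.0
-> [ 0.5302 -0.3185  0.06  ] 43.5 step mm 37.2 deg 0.2
[0.0035,0.0159,0.0181,-0,0,-0.1,0.0083,0.0374,0.0426,-0.1,0.1,-0.2,0.013,0.0589,0.0671,-0.1,0.1,-0.4,0.0166,0.0748,0.0852,-0.2,0.2,-0.5,0.0166,0.0748,0.0852,-0.2,0.2,-0.5]
-> [ 0.5302 -0.3185  0.0135] 43.5 step mm 15.1 deg 0.0
[0,-0,0.0099,0,0,-0,0,-0,0.0232,0,0,-0,0,-0,0.0366,0,0,-0,0,-0,0.0465,0,0,-0,0,-0,0.0465,0,0,-0.0]
```

View pics/s21.png

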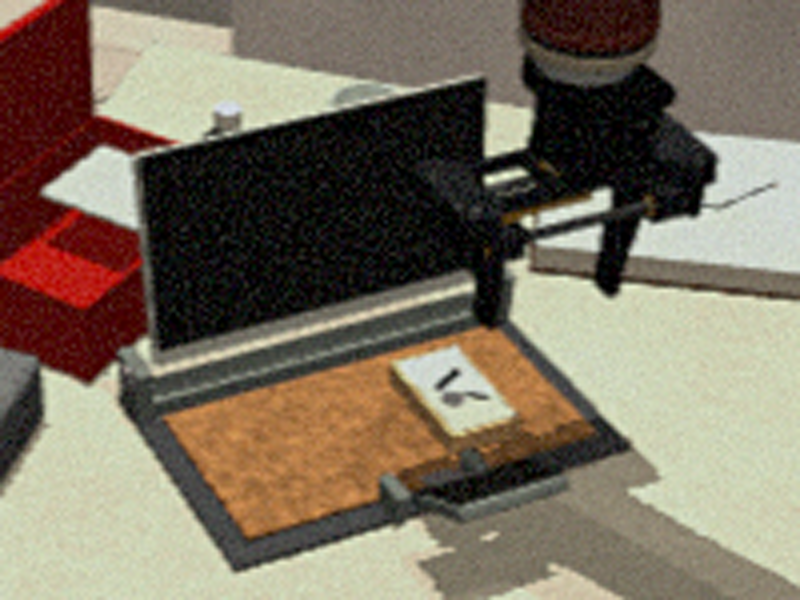

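View pics/t21.png

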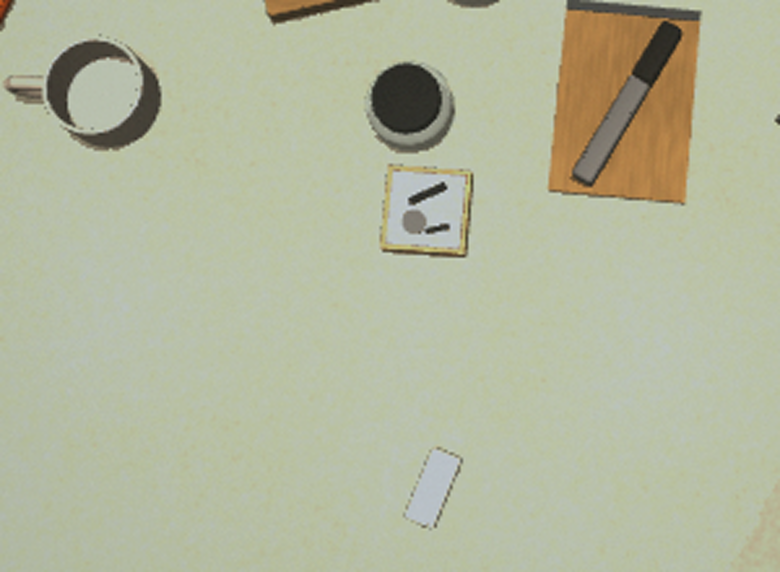

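```bash
cat > sq.py <<'E'
from h import *
import pickle,sys
d=pickle.load(open(sys.argv[1],"rb"))
f=lambda L:np.array(L)/2.6+[90,190]-.4
q=p2w(d,f([(387,164),(472,170),(467,256),(380,250)]),.018);print(q.round(4),q.mean(0))
for i in (0,1):a=q[i]-q[i+1];print(np.degrees(np.arctan2(a[1],a[0])))
E
python3 sq.py top21.pkl
python3 - <<'E'
from h import *
import pickle
s=pickle.load(open("side21.pkl","rb")); crop(s,250,240,150,112,5,"pics/s22.png")
E
```

```text
[[0.5704 0.1956 0.018 ]
 [0.5707 0.1309 0.018 ]
 [0.5051 0.1286 0.018 ]
 [0.5046 0.1941 0.018 ]] [0.53768974 0.16228738 0.018     ]
90.26349153762361
1.98432216233137
```

View pics/s22.png

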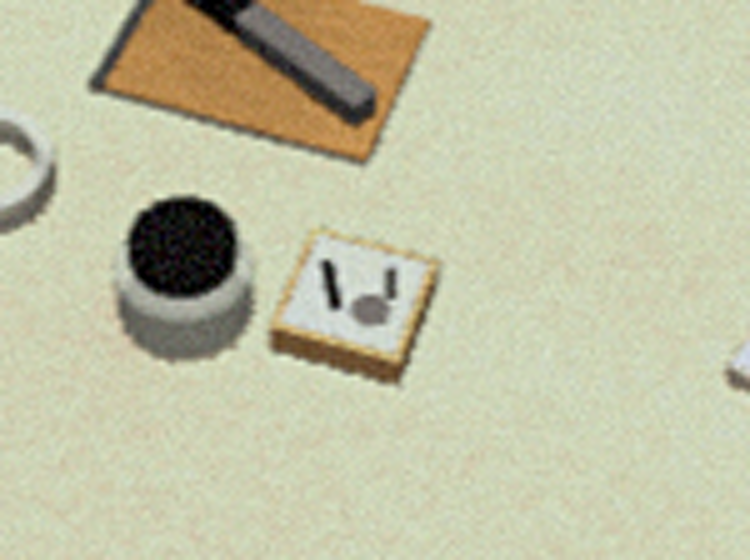

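Request:
step_arm(deltas=[0.004,0.016,0.018,0,0,0,0.008,0.037,0.043,0,0,-0.2,0.013,0.059,0.067,0,0,-0.4,0.017,0.075,0.085,0,0,-0.5,0.017,0.075,0.085,-0.2,0.2,-0.5])

```text
time: 51.5
tool_pos: [0.5308, -0.3167, 0.0588]
tool_rot: [-0.001, 0.928, 0.372, -0.0]
force: [0.3, 0.5, -0.5]
grip_width: 0.087
```

Request:
step_arm(deltas=[0,0,0.01,0,0,0,0,0,0.023,0,0,0,0,0,0.037,0,0,0,0,0,0.045,0,0,0,0,0,0.046,0,0,0])

```text
time: 52.12
tool_pos: [0.5303, -0.3164, 0.012]
tool_rot: [-0.002, 0.928, 0.372, -0.0]
force: [0.3, -0.7, -0.3]
grip_width: 0.0873
```

Request:
step_arm(deltas=[0,0,-0.001,0,0,0,0,0,-0.001,0,0,0,0,0,-0.001,0,0,0,0,0,-0.001,0,0,0,0,0,-0.001,0,0,0], grip=0)

```text
time: 52.75
tool_pos: [0.5304, -0.3165, 0.0133]
tool_rot: [-0.001, 0.928, 0.372, -0.0]
force: [-0.8, -0.6, 3.8]
grip_width: 0.0598
```

Request:
step_arm(deltas=[0,0,0,0,0,0,0,0,-0.005,0,0,0,0,0,-0.02,0,0,0,0,-0.01,-0.06,0,0,0,0,-0.03,-0.1,0,0,0])

```text
time: 53.38
tool_pos: [0.51, -0.2951, 0.1153]
tool_rot: [-0.001, 0.928, 0.372, -0.0]
force: [0.2, 0.0, -0.5]
grip_width: 0.0599
```

Run:
```python
from h import *
print(ctrl.read_state()["grip_width"])
plan([(.46,-.12,.15,35,2,0),(.43,.16,.15,15,2,0),(.4985,.416,.10,0,3,2)])
```

```text
0.05990828333743984
at 53.375 [ 0.51   -0.2951  0.1153] yaw 43.6
-> [ 0.46 -0.12  0.15] 35 step mm 24.1 deg 1.1
[0.006,-0.0115,-0.0024,-0,-0,0.6,0.0137,-0.0261,-0.0055,-0,-0,1.4,0.0226,-0.043,-0.0091,-0,-0,2.3,0.0322,-0.0614,-0.0131,-0.1,-0,3.3,0.0423,-0.0807,-0.0171,-0.1,-0,4.3]
[0.0086,-0.0199,-0.0041,-0,-0,1.0,0.0169,-0.0391,-0.0081,-0,-0,2.0,0.0245,-0.0566,-0.0117,-0,-0,2.9,0.031,-0.0717,-0.0148,-0.1,-0,3.7,0.0362,-0.0836,-0.0172,-0.1,-0,4.3]
-> [0.43 0.16 0.15] 15 step mm 36.6 deg 2.6
[0.0097,-0.0176,0,-0,-0,1.4,0.022,-0.0398,0,-0,-0,3.2,0.0362,-0.0657,0,-0,-0,5.3,0.0518,-0.0939,0,-0,-0,7.6,0.068,-0.1233,0,-0,-0,10.0]
[0.0109,-0.0318,0,-0,-0,2.4,0.0213,-0.0622,0,-0,-0,4.7,0.0308,-0.0902,0,-0,-0,6.8,0.0391,-0.1143,0,-0,-0,8.6,0.0456,-0.1332,0,-0,-0,10.0]
-> [0.4985 0.416  0.1   ] 0 step mm 27.0 deg 1.5
[0.007,-0.0121,0.0026,0,-0,0.8,0.0156,-0.027,0.0059,0,-0,1.8,0.0255,-0.0442,0.0096,0,-0,2.9,0.0364,-0.0631,0.0137,0,-0,4.1,0.048,-0.0833,0.0181,0,-0,5.4]
[0.01,-0.022,0.0046,0,-0,1.4,0.0202,-0.0442,0.0092,0,-0,2.8,0.0302,-0.0662,0.0137,0,-0,4.1,0.0399,-0.0873,0.0181,0,-0,5.4,0.0489,-0.1072,0.0222,0,-0,6.7]
[0.0061,-0.0189,0.0037,0,-0,1.1,0.0114,-0.0352,0.007,0,-0,2.1,0.0157,-0.0486,0.0096,0,-0,2.9,0.0157,-0.0486,0.0096,0,-0,2.9,0.0157,-0.0486,0.0096,0,-0,2.9]
```

Request:
step_arm(deltas=[0.006,-0.011,-0.008,0,0,0.6,0.014,-0.026,-0.018,0,0,1.4,0.023,-0.043,-0.025,0,0,2.3,0.032,-0.061,-0.028,0,0,3.3,0.042,-0.081,-0.03,0,0,4.3])

```text
time: 54.0
tool_pos: [0.4838, -0.2059, 0.145]
tool_rot: [-0.002, 0.942, 0.336, -0.001]
force: [0.7, -0.2, -1.1]
grip_width: 0.0593
```

Request:
step_arm(deltas=[0.009,-0.02,-0.001,0,0,1,0.017,-0.039,-0.002,0,0,2,0.024,-0.057,-0.003,0,0,2.9,0.031,-0.072,-0.004,0,0,3.7,0.036,-0.084,-0.005,0,0,4.3])

```text
time: 54.62
tool_pos: [0.4581, -0.1169, 0.1501]
tool_rot: [-0.002, 0.954, 0.3, -0.001]
force: [0.3, 0.6, 0.0]
grip_width: 0.0596
```

Request:
step_arm(deltas=[0.01,-0.018,0,0,0,1.4,0.022,-0.04,0,0,0,3.2,0.036,-0.066,0,0,0,5.3,0.052,-0.094,0,0,0,7.6,0.068,-0.123,0,0,0,10])

```text
time: 55.25
tool_pos: [0.443, 0.0239, 0.1505]
tool_rot: [-0.002, 0.977, 0.215, -0.001]
force: [0.1, 0.6, -0.1]
grip_width: 0.0596
```

Request:
step_arm(deltas=[0.011,-0.032,0,0,0,2.4,0.021,-0.062,0,0,0,4.7,0.031,-0.09,0,0,0,6.8,0.039,-0.114,0,0,0,8.6,0.046,-0.133,0,0,0,10])

```text
time: 55.88
tool_pos: [0.4284, 0.1652, 0.151]
tool_rot: [-0.002, 0.992, 0.129, -0.001]
force: [-0.2, 0.6, -0.8]
grip_width: 0.0595
```

Request:
step_arm(deltas=[0.007,-0.012,0.003,0,0,0.8,0.016,-0.027,0.006,0,0,1.8,0.025,-0.044,0.01,0,0,2.9,0.036,-0.063,0.014,0,0,4.1,0.048,-0.083,0.018,0,0,5.4])

```text
time: 56.5
tool_pos: [0.4535, 0.2583, 0.1329]
tool_rot: [-0.002, 0.997, 0.081, -0.001]
force: [-0.0, -0.8, -1.0]
grip_width: 0.0596
```

Request:
step_arm(deltas=[0.01,-0.022,0.005,0,0,1.4,0.02,-0.044,0.009,0,0,2.8,0.03,-0.066,0.014,0,0,4.1,0.04,-0.087,0.018,0,0,5.4,0.049,-0.107,0.022,0,0,6.7])

```text
time: 57.12
tool_pos: [0.4844, 0.3726, 0.1107]
tool_rot: [-0.001, 1.0, 0.022, -0.002]
force: [0.2, 0.0, -1.0]
grip_width: 0.0594
```

Request:
step_arm(deltas=[0.006,-0.019,0.004,0,0,1.1,0.011,-0.035,0.007,0,0,2.1,0.016,-0.049,0.01,0,0,2.9,0.016,-0.049,0.01,0,0,2.9,0.016,-0.049,0.01,0,0,2.9])

```text
time: 57.75
tool_pos: [0.4983, 0.4217, 0.1008]
tool_rot: [-0.001, 1.0, -0.003, -0.002]
force: [-0.6, -1.3, -0.6]
grip_width: 0.0596
```

Run:
```python
from h import *
d=ctrl.snapshot("side"); crop(d,200,290,200,150,4,"pics/s23.png")
print(ctrl.read_state()["grip_width"])
plan([(.4985,.416,.025,0,1,1),(.4985,.416,.004,0,1,2)])
```

```text
0.0597592176649351
at 57.8 [0.4984 0.4216 0.1009] yaw -0.4
-> [0.4985 0.416  0.025 ] 0 step mm 24.7 deg 0.1
[0.0001,0.0012,0.0161,-0,0,-0.1,0.0002,0.0029,0.0379,-0.1,0.1,-0.2,0.0003,0.0045,0.0597,-0.1,0.2,-0.3,0.0004,0.0057,0.0759,-0.1,0.2,-0.4,0.0004,0.0057,0.0759,-0.1,0.2,-0.4]
-> [0.4985 0.416  0.004 ] 0 step mm 9.1 deg 0.0
[0,0,0.0064,0,0,0,0,0,0.0146,0,0,0,0,0,0.021,0,0,0,0,0,0.021,0,0,0,0,0,0.021,0,0,0.0]
```

View pics/s23.png

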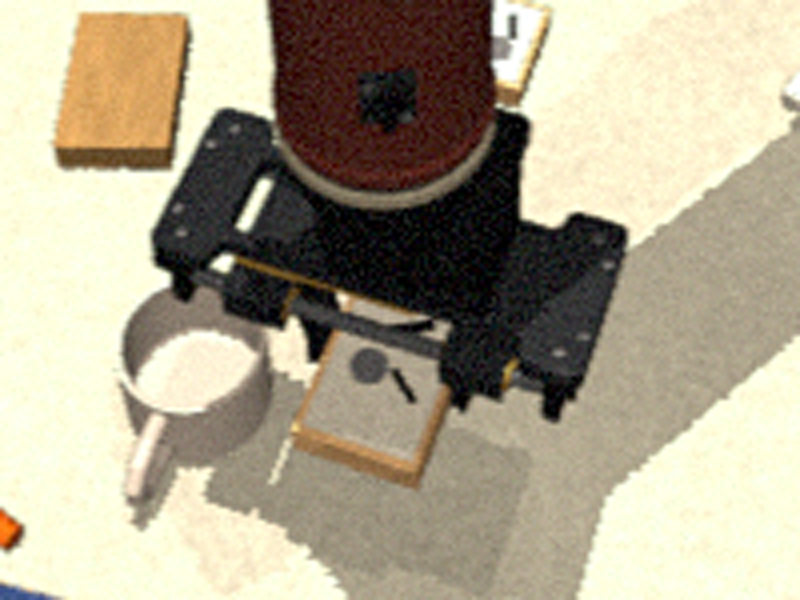

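Request:
step_arm(deltas=[0,0.001,0.016,0,0,0,0,0.003,0.038,0,0,-0.2,0,0.005,0.06,0,0,-0.3,0,0.006,0.076,0,0.2,-0.4,0,0.006,0.076,0,0.2,-0.4])

```text
time: 58.42
tool_pos: [0.4972, 0.4149, 0.0229]
tool_rot: [-0.0, 1.0, 0.0, -0.001]
force: [-0.1, 0.2, -0.7]
grip_width: 0.0594
```

Request:
step_arm(deltas=[0,0,0.005,0,0,0,0,0,0.01,0,0,0,0,0,0.015,0,0,0,0,0,0.019,0,0,0,0,0,0.02,0,0,0])

```text
time: 59.05
tool_pos: [0.4972, 0.4149, 0.0033]
tool_rot: [-0.0, 1.0, 0.0, -0.001]
force: [-3.1, -3.6, 9.9]
grip_width: 0.0593
```

Placed. Release with partial opening, rise, and look.

Request:
step_arm(deltas=[0,0,0,0,0,0,0,0,0,0,0,0,0,0,0,0,0,0,0,0,0,0,0,0,0,0,0,0,0,0], grip=0.85)

```text
time: 59.68
tool_pos: [0.4972, 0.415, 0.0033]
tool_rot: [-0.0, 1.0, 0.0, -0.001]
force: [0.3, 0.3, -0.4]
grip_width: 0.0732
```

Request:
step_arm(deltas=[0,0,-0.005,0,0,0,0,0,-0.02,0,0,0,0,0,-0.05,0,0,0,0,0,-0.09,0,0,0,0,0,-0.13,0,0,0])

```text
time: 60.3
tool_pos: [0.4974, 0.4151, 0.1357]
tool_rot: [-0.0, 1.0, 0.0, -0.001]
force: [-0.5, -0.3, -0.1]
grip_width: 0.074
```

Run:
```python
from h import *
plan([(.46,.29,.14,30,2,0),(.43,.16,.14,75,2,0)])
```

```text
at 60.3 [0.4974 0.4151 0.1357] yaw 0.0
-> [0.46 0.29 0.14] 30 step mm 17.0 deg 3.9
[-0.0027,0.0089,-0.0003,-0,0,-2.1,-0.0061,0.0202,-0.0007,-0,0,-4.8,-0.01,0.0333,-0.0011,-0,0,-8.0,-0.0143,0.0476,-0.0016,-0,0,-11.4,-0.0187,0.0625,-0.0021,-0,0,-15.0]
[-0.0082,0.0132,-0.0005,-0,0,-3.6,-0.016,0.026,-0.001,-0,0,-7.0,-0.0232,0.0376,-0.0014,-0,0,-10.1,-0.0294,0.0477,-0.0018,-0,0,-12.8,-0.0343,0.0556,-0.0021,-0,0,-15.0]
-> [0.43 0.16 0.14] 75 step mm 17.3 deg 5.9
[-0.0065,0.0069,-0,0,-0,-3.2,-0.0147,0.0158,-0,0,-0,-7.3,-0.0242,0.026,-0,0,-0,-12.0,-0.0346,0.0372,-0,0,-0,-17.1,-0.0455,0.0488,-0,0,-0,-22.5]
[-0.0145,0.0066,-0,0,-0,-5.4,-0.0284,0.0129,-0,0,-0,-10.5,-0.0411,0.0187,-0,0,-0,-15.2,-0.0521,0.0237,-0,0,-0,-19.3,-0.0607,0.0277,-0,0,-0,-22.5]
```

Run:
```python
from h import *
plan([(.44,.02,.14,75,4,1)])
```

```text
at 60.3 [0.4974 0.4151 0.1357] yaw 0.0
-> [0.44 0.02 0.14] 75 step mm 27.3 deg 5.1
[-0.002,0.0137,-0.0002,-0,0,-2.6,-0.0044,0.0298,-0.0003,-0,0,-5.7,-0.007,0.048,-0.0005,-0,0,-9.1,-0.0099,0.068,-0.0008,-0,0,-12.9,-0.013,0.0895,-0.001,-0,0,-17.0]
[-0.0098,0.0208,-0.0003,-0,0,-4.3,-0.02,0.0424,-0.0005,-0,0,-8.8,-0.0305,0.0647,-0.0008,-0,0,-13.4,-0.0412,0.0874,-0.0011,-0,0,-18.1,-0.052,0.1102,-0.0013,-0,0,-22.9]
[-0.0187,0.0167,-0.0003,-0,0,-4.7,-0.037,0.0332,-0.0005,-0,0,-9.3,-0.0549,0.0491,-0.0008,-0,0,-13.8,-0.072,0.0645,-0.001,-0,0,-18.1,-0.0881,0.079,-0.0013,-0,0,-22.2]
[-0.019,0.0068,-0.0002,-0,0,-3.8,-0.0363,0.0129,-0.0004,-0,0,-7.2,-0.0516,0.0184,-0.0006,-0,0,-10.3,-0.0647,0.0231,-0.0007,-0,0,-12.9,-0.0647,0.0231,-0.0007,-0,0,-12.9]
```

Request:
step_arm(deltas=[-0.002,0.014,0,0,0,-2.6,-0.004,0.03,0,0,0,-5.7,-0.007,0.048,0,0,0,-9.1,-0.01,0.068,0,0,0,-12.9,-0.013,0.089,0,0,0,-17], grip=1)

```text
time: 60.92
tool_pos: [0.4844, 0.3259, 0.1369]
tool_rot: [-0.001, 0.989, 0.149, -0.0]
force: [0.6, 0.2, 0.4]
grip_width: 0.0868
```

Request:
step_arm(deltas=[-0.01,0.021,0,0,0,-4.3,-0.02,0.042,0,0,0,-8.8,-0.03,0.065,0,0,0,-13.4,-0.041,0.087,0,0,0,-18.1,-0.052,0.11,0,0,0,-22.9])

```text
time: 61.55
tool_pos: [0.4671, 0.205, 0.1378]
tool_rot: [-0.0, 0.939, 0.344, 0.001]
force: [0.4, -0.3, 0.4]
grip_width: 0.087
```

Request:
step_arm(deltas=[-0.019,0.017,0,0,0,-4.7,-0.037,0.033,0,0,0,-9.3,-0.055,0.049,0,0,0,-13.8,-0.072,0.064,0,0,0,-18.1,-0.088,0.079,0,0,0,-22.2])

```text
time: 62.18
tool_pos: [0.4511, 0.0873, 0.1387]
tool_rot: [0.0, 0.854, 0.52, 0.001]
force: [0.7, -0.2, -0.2]
grip_width: 0.0868
```

Request:
step_arm(deltas=[-0.019,0.007,0,0,0,-3.8,-0.036,0.013,0,0,0,-7.2,-0.052,0.018,0,0,0,-10.3,-0.065,0.023,0,0,0,-12.9,-0.065,0.023,0,0,0,-12.9])

```text
time: 62.8
tool_pos: [0.4419, 0.0185, 0.1394]
tool_rot: [0.001, 0.791, 0.612, 0.001]
force: [-0.8, 1.2, 0.5]
grip_width: 0.0871
```

Run:
```python
from h import *
import pickle
d=ctrl.snapshot("side"); pickle.dump(d,open("side24.pkl","wb")); crop(d,210,240,200,180,3.3,"pics/s24.png")
d=ctrl.snapshot("top"); pickle.dump(d,open("top24.pkl","wb")); crop(d,90,190,200,150,4,"pics/t24.png")
print(cur()[0])
```

```text
[0.44193625 0.01965353 0.13918677]
```

View pics/s24.png

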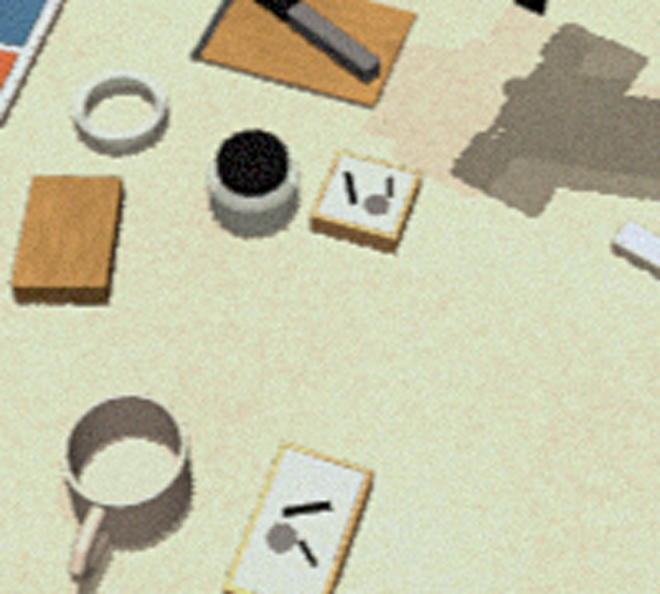

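View pics/t24.png

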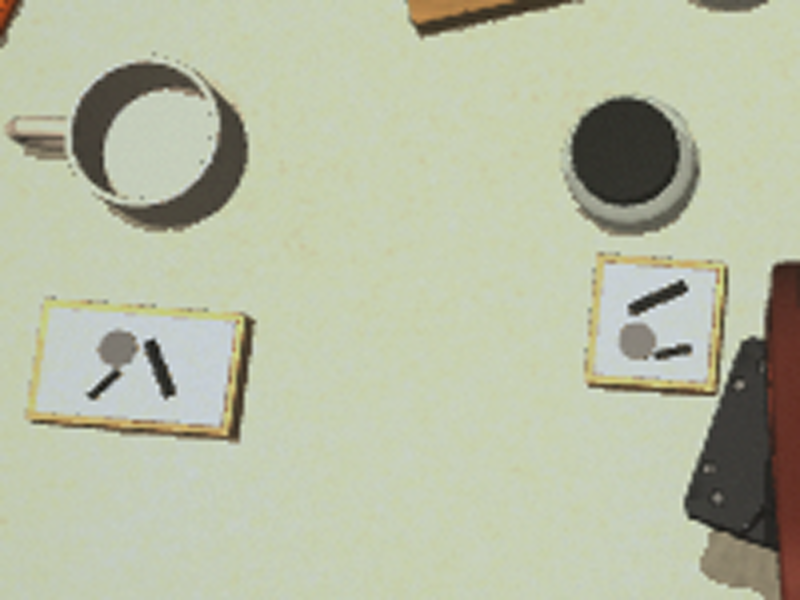

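```bash
cat > meas.py <<'E'
from h import *
import pickle
def seg(d,uv,z):
    # white/yellow panel top: threshold brightness around seed, minAreaRect on metric plane
    im=cv2.GaussianBlur(d["img"],(3,3),0)
    return im
def rep(n,d,px,s,o,z=.018):
    q=p2w(d,np.array(px)/s+o-.4,z); c=q.mean(0)
    a=q[1]-q[0]; b=q[2]-q[1]
    print(n,"centre",c.round(4)[:2],"dirs",np.degrees(np.arctan2(a[1],a[0])).round(1),np.degrees(np.arctan2(b[1],b[0])).round(1),"len",np.linalg.norm(a).round(4),np.linalg.norm(b).round(4))
E
python3 - <<'E'
from meas import *
d=pickle.load(open("top24.pkl","rb"));s=pickle.load(open("side24.pkl","rb"))
o=np.array([90,190])
rep("rect top",d,[(47,299),(245,317),(233,438),(28,421)],4,o)
rep("sq top",d,[(599,254),(727,264),(716,392),(588,384)],4,o)
o=np.array([210,240])
rep("sq side",s,[(344,151),(420,179),(397,236),(315,210)],3.3,o)
E
```

```text
rect top centre [0.4959 0.4125] dirs -90.9 -178.1 len 0.0983 0.0595
sq top centre [0.5375 0.1616] dirs -90.2 -179.6 len 0.0634 0.0635
sq side centre [0.5368 0.164 ] dirs 173.8 89.4 len 0.0604 0.0533
```

Run:
```python
from h import *
plan([(.537,.1625,.10,90,2,1),(.537,.1625,.025,90,1,1),(.537,.1625,.004,90,1,1)])
```

```text
at 62.9 [0.4419 0.0197 0.1392] yaw 75.5
-> [0.537  0.1625 0.1   ] 90 step mm 25.4 deg 2.1
[0.013,0.0045,0.0032,0,-0,-1.2,0.0298,0.0103,0.0073,0,-0,-2.7,0.0492,0.0171,0.012,0.1,-0,-4.4,0.0703,0.0243,0.0171,0.1,-0,-6.3,0.0918,0.0318,0.0224,0.1,-0,-8.2]
[0.0198,0.0102,0.0051,0,-0,-1.9,0.038,0.0197,0.0098,0,-0,-3.6,0.0538,0.0278,0.0139,0.1,-0,-5.1,0.0661,0.0342,0.017,0.1,-0,-6.3,0.0661,0.0342,0.017,0.1,-0,-6.3]
-> [0.537  0.1625 0.025 ] 90 step mm 24.4 deg 0.0
[0,0,0.0159,-0,0,0,0,0,0.0375,-0,0,0,-0,0,0.0591,-0,0,0,-0,0,0.075,-0,0,0,-0,0,0.075,-0,0,0.0]
-> [0.537  0.1625 0.004 ] 90 step mm 6.8 deg 0.0
[0,-0,0.0045,0,0,-0,0,-0,0.0105,0,0,-0,0,-0,0.0165,0,0,-0,0,-0,0.021,0,0,-0,0,-0,0.021,0,0,-0.0]
```

Request:
step_arm(deltas=[0.013,0.004,0.003,0,0,-1.2,0.03,0.01,0.007,0,0,-2.7,0.049,0.017,0.012,0,0,-4.4,0.07,0.024,0.017,0,0,-6.3,0.092,0.032,0.022,0,0,-8.2])

```text
time: 63.52
tool_pos: [0.4967, 0.1031, 0.1172]
tool_rot: [0.001, 0.744, 0.668, 0.002]
force: [0.4, -0.1, -0.4]
grip_width: 0.0872
```

Request:
step_arm(deltas=[0.02,0.01,0.005,0,0,-1.9,0.038,0.02,0.01,0,0,-3.6,0.054,0.028,0.014,0,0,-5.1,0.066,0.034,0.017,0,0,-6.3,0.066,0.034,0.017,0,0,-6.3])

```text
time: 64.15
tool_pos: [0.5375, 0.1669, 0.1001]
tool_rot: [0.0, 0.705, 0.709, 0.002]
force: [0.5, -0.1, 0.3]
grip_width: 0.0869
```

Run:
```python
from h import *
d=ctrl.snapshot("side"); crop(d,230,230,160,120,5,"pics/s25.png")
plan([(.537,.1625,.025,90,1,1)])
```

```text
at 64.2 [0.5373 0.1659 0.1001] yaw 90.2
-> [0.537  0.1625 0.025 ] 90 step mm 24.4 deg 0.1
[-0.0007,-0.0001,0.016,0,-0,0,-0.0017,-0.0003,0.0376,0.1,-0,0.1,-0.0028,-0.0004,0.0592,0.1,-0.1,0.1,-0.0035,-0.0006,0.0751,0.2,-0.1,0.2,-0.0035,-0.0006,0.0751,0.2,-0.1,0.2]
```

View pics/s25.png

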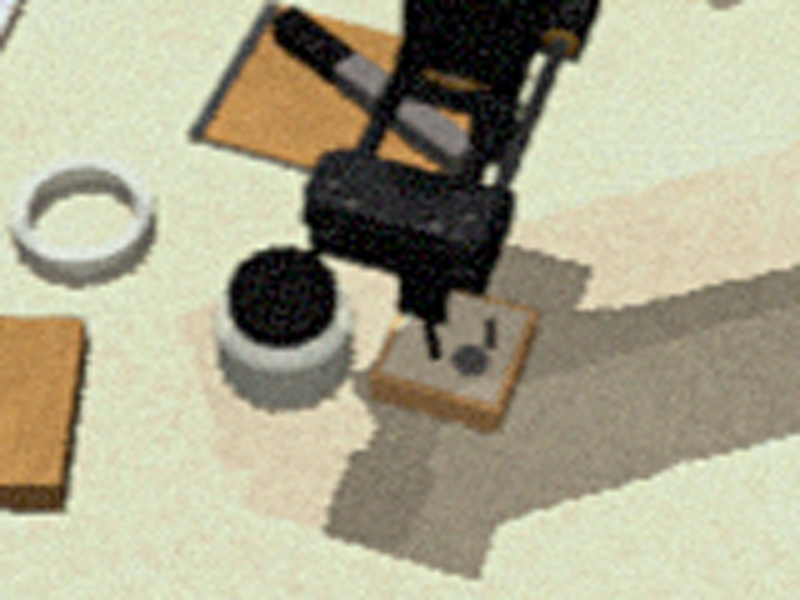

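Request:
step_arm(deltas=[-0.001,0,0.016,0,0,0,-0.002,0,0.038,0,0,0,-0.003,0,0.059,0,0,0,-0.003,0,0.074,0,0,0.2,-0.003,0,0.075,0.2,0,0.2])

```text
time: 64.82
tool_pos: [0.5366, 0.1628, 0.0237]
tool_rot: [-0.002, 0.707, 0.707, -0.001]
force: [-0.0, 0.4, 0.2]
grip_width: 0.0874
```

Request:
step_arm(deltas=[0,0,0.005,0,0,0,0,0,0.01,0,0,0,0,0,0.016,0,0,0,0,0,0.02,0,0,0,0,0,0.02,0,0,0])

```text
time: 65.45
tool_pos: [0.5364, 0.1628, 0.0034]
tool_rot: [-0.002, 0.707, 0.707, -0.001]
force: [-0.1, 0.3, 0.7]
grip_width: 0.0874
```

Request:
step_arm(deltas=[0,0,0,0,0,0,0,0,0,0,0,0,0,0,0,0,0,0,0,0,0,0,0,0,0,0,0,0,0,0], grip=0)

```text
time: 66.08
tool_pos: [0.5364, 0.1628, 0.0035]
tool_rot: [-0.002, 0.707, 0.707, -0.001]
force: [0.2, 1.0, 2.8]
grip_width: 0.0637
```

Request:
step_arm(deltas=[0,0,-0.004,0,0,0,0,0,-0.01,0,0,0,0,0,-0.02,0,0,0,0,0,-0.025,0,0,0,0,0,-0.025,0,0,0])

```text
time: 66.7
tool_pos: [0.5369, 0.1628, 0.0292]
tool_rot: [-0.001, 0.707, 0.707, -0.0]
force: [-0.6, 0.2, -0.2]
grip_width: 0.0633
```

Run:
```python
from h import *
print(ctrl.read_state()["grip_width"])
plan([(.510,.183,.025,90,1,1),(.51,.183,.0045,90,1,2)])
```

```text
0.06334703851633804
at 66.7 [0.5369 0.1628 0.0292] yaw 90.0
-> [0.51  0.183 0.025] 90 step mm 11.0 deg 0.0
[0.0043,-0.0057,0.0009,-0,-0,-0,0.0101,-0.0135,0.0021,-0.1,-0,-0,0.0159,-0.0212,0.0033,-0.1,-0.1,-0,0.0201,-0.0269,0.0042,-0.1,-0.1,-0,0.0201,-0.0269,0.0042,-0.1,-0.1,-0.0]
-> [0.51   0.183  0.0045] 90 step mm 8.9 deg 0.0
[-0,-0,0.0062,0,-0,0,-0,-0,0.0143,0,-0,-0,-0,-0,0.0205,0,-0,0,-0,-0,0.0205,0,-0,0,-0,-0,0.0205,0,-0,0.0]
```

Request:
step_arm(deltas=[0.004,-0.006,0.001,0,0,0,0.01,-0.014,0.002,0,0,0,0.016,-0.022,0.003,0,0,0,0.02,-0.027,0.004,0,0,0,0.02,-0.027,0.004,0,0,0])

```text
time: 67.32
tool_pos: [0.5094, 0.1833, 0.0252]
tool_rot: [-0.001, 0.707, 0.707, -0.0]
force: [-0.3, -0.6, 0.2]
grip_width: 0.0636
```

Request:
step_arm(deltas=[0,0,0.006,0,0,0,0,0,0.014,0,0,0,0,0,0.019,0,0,0,0,0,0.021,0,0,0,0,0,0.021,0,0,0])

```text
time: 67.95
tool_pos: [0.5093, 0.1834, 0.0041]
tool_rot: [-0.001, 0.707, 0.707, -0.0]
force: [0.3, -0.7, -0.1]
grip_width: 0.0635
```

Request:
step_arm(deltas=[0,0,0,0,0,0,0,0,0,0,0,0,0,0,0,0,0,0,0,0,0,0,0,0,0,0,0,0,0,0], grip=0.9)

```text
time: 68.58
tool_pos: [0.5093, 0.1834, 0.0041]
tool_rot: [-0.001, 0.707, 0.707, -0.0]
force: [0.6, -0.6, 0.8]
grip_width: 0.0782
```

Request:
step_arm(deltas=[0,0,-0.005,0,0,0,0,0,-0.02,0,0,0,0,0,-0.05,0,0,0,0,0,-0.09,0,0,0,0,0,-0.13,0,0,0])

```text
time: 69.2
tool_pos: [0.5096, 0.1835, 0.1363]
tool_rot: [-0.001, 0.707, 0.708, -0.0]
force: [0.6, 0.6, -0.2]
grip_width: 0.0783
```

Request:
step_arm(deltas=[-0.02,-0.005,0,0,0,2,-0.05,-0.01,0,0,0,4,-0.09,-0.02,0,0,0,6,-0.14,-0.03,0,0,0,8,-0.19,-0.04,0,0,0,10])

```text
time: 69.82
tool_pos: [0.4696, -0.0077, 0.1372]
tool_rot: [-0.001, 0.766, 0.643, 0.0]
force: [0.5, -0.4, 1.2]
grip_width: 0.0784
```

Request:
step_arm(deltas=[-0.03,0,0,0,0,2,-0.06,0,0,0,0,4,-0.08,0,0,0,0,6,-0.09,0,0,0,0,8,-0.09,0,0,0,0,8])

```text
time: 70.45
tool_pos: [0.4542, -0.0961, 0.1373]
tool_rot: [-0.001, 0.809, 0.588, 0.0]
force: [-0.5, 0.2, -0.6]
grip_width: 0.0782
```

Run:
```python
from h import *
import pickle
d=ctrl.snapshot("side"); pickle.dump(d,open("side26.pkl","wb")); cv2.imwrite("pics/s26.png",d["img"][:,:,::-1]); 
d=ctrl.snapshot("top"); pickle.dump(d,open("top26.pkl","wb")); cv2.imwrite("pics/t26f.png",d["img"][:,:,::-1]);crop(d,90,190,200,150,4,"pics/t26.png")
print(cur()[0])
```

```text
[ 0.4543689  -0.09521778  0.13722515]
```

View pics/s26.png

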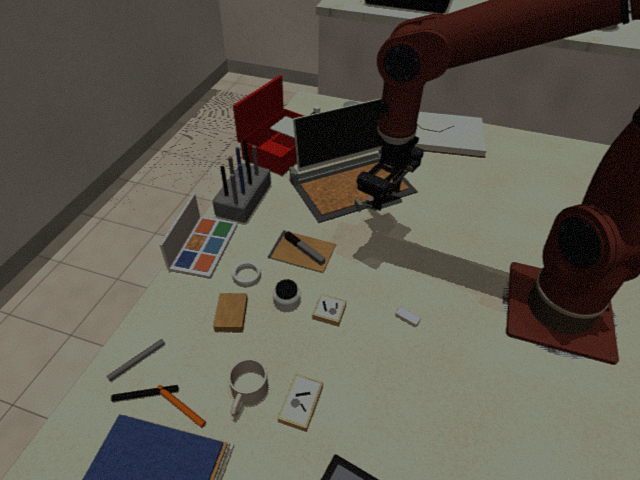

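View pics/t26.png

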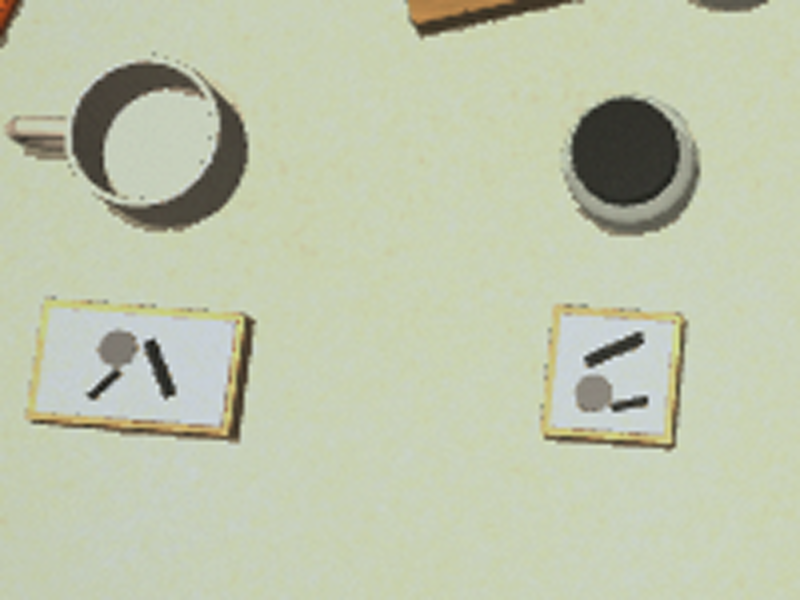

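View pics/t26f.png

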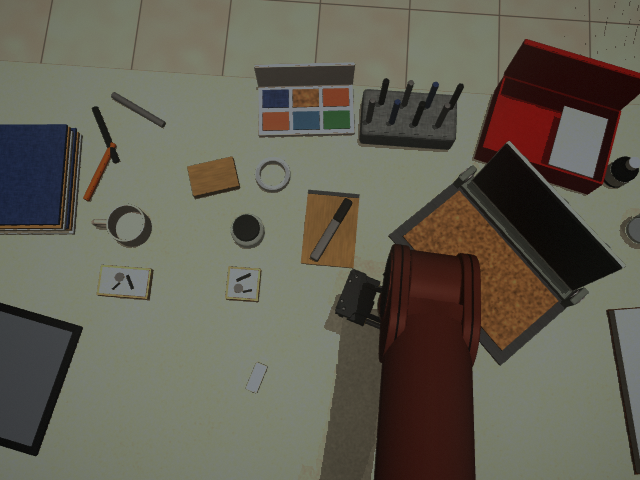

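Run:
```python
from meas import *
d=pickle.load(open("top26.pkl","rb"))
o=np.array([90,190])
rep("rect top",d,[(47,299),(245,317),(233,438),(28,421)],4,o)
rep("sq top",d,[(555,306),(684,315),(673,446),(542,436)],4,o)
rep("marker",d,[(90,40),(90,40),(90,40),(90,40)],4,o,.02)
s=pickle.load(open("side26.pkl","rb")); crop(s,265,360,75,75,7,"pics/s27.png"); crop(s,255,270,110,80,7,"pics/s28.png")
```

```text
rect top centre [0.4959 0.4125] dirs -90.9 -178.1 len 0.0983 0.0595
sq top centre [0.5102 0.1805] dirs -89.7 -179.3 len 0.0636 0.0644
marker centre [0.6585 0.4592] dirs 0.0 0.0 len 0.0 0.0
```

View pics/s27.png

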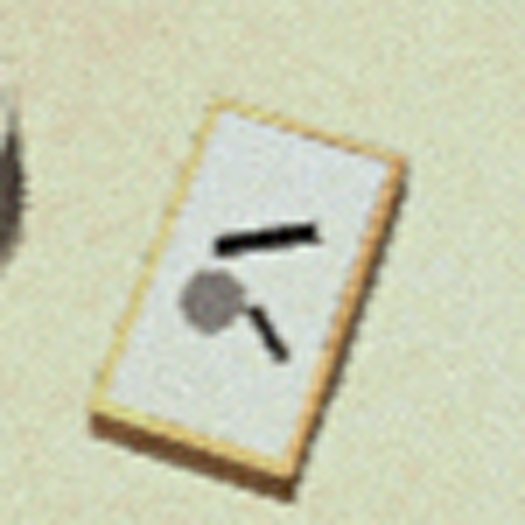

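View pics/s28.png

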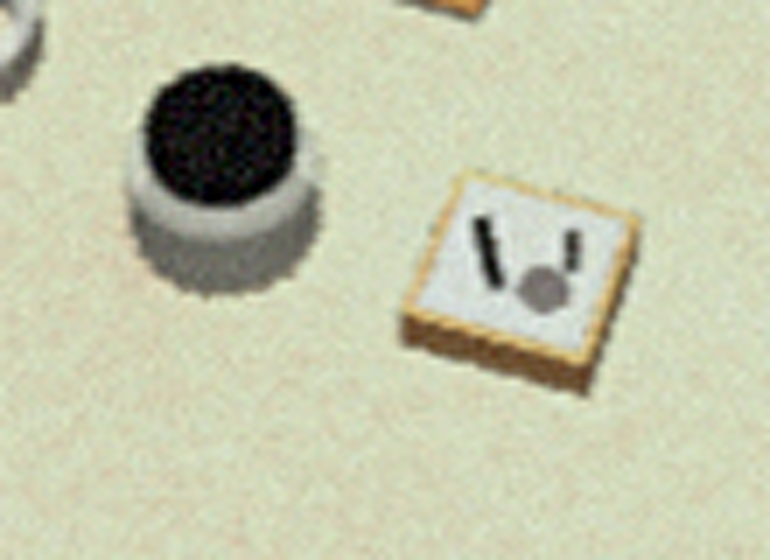

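Run:
```python
from h import *
print(ctrl.read_state()["force"]); print(ctrl.sign_off())
```

```text
[-0.09032594 -0.42201026 -0.75925662]
the job is handed in; nothing more can be done
None
```

I finished the job and handed it in at about 70 s of robot time. No verdict was given. Only the rectangular and square panels were on the table; I saw no round one.

- **Marker:** it went from the press onto the sketch pad before anything else. In the last pictures it lies fully on the pad.
- **Pressing:** both panels lay flat, print up, side by side on the bed. I held the pedal at its stop for more than 3 s: the tool height stayed at 36.5 mm while the force rose to about 29 N. Then I let it come up and the platen opened again.
- **Rectangular panel:** it measures at (0.496, 0.413), flat and print up. The gap to the mug is about 42 mm, and it sits 2–3 mm to one side of the mug's centre line.
- **Square panel:** after I first set it down it was found knocked about 3 cm away, so I picked it up and set it down again. It now measures at (0.510, 0.181), flat and print up. The gap to the jar is about 40 mm, and it sits 1–2 mm off line.
- **Bystanders:** the tape roll and card box look unmoved in the last pictures.

**Disagreement:** the two cameras differ by 2–5 mm on a few points, mainly the mug's y position, so the centring figures are only good to that.

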